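Refill the empty pockets of a watercolour tray

ROBOT

A 6-joint arm with a two-finger parallel gripper is mounted at the origin on the work surface. World frame = base frame: x ahead of the robot, y to its left, z up, the work surface at z = 0. Lengths are in m, angles in degrees, forces in N, time in s.
With the tool pointing down it reaches from about 0.25 to 0.8 m from the base axis. Payload 3.9 kg.
Tool frame: the origin (TCP) lies midway between the tips of the shut fingers; the grasp point (between the pads) lies 19 mm behind it; z points along the fingers, y is the direction in which the jaws open and shut (so a half turn about z gives the same grasp; the last joint's range is limited). The gripper opens to 85 mm and grips with 20 to 120 N. Pads are 22 mm wide; open, the fingers measure 114 mm over their backs; the gripper's body (76 mm by 85 mm) begins 54 mm behind the grasp point. The pads swing forward as they close: fully open they stand 13 mm farther back than shut.
Start: joints at [-66.349, 14.897, -7.913, 67.191, 0, 90], TCP at [0.211, -0.481, 0.231] pointing down, gripper open.
Joint ranges: [-159.42, 159.42], [-47.68, 98.78], [-73.54, 78.23], [-108.79, 121.32], [-90, 84.71], [-180, 180]. Speed limits (degrees/s): [147.25, 147.25, 180, 180, 180, 180].

INTERFACE

Orientations are given as a 3x3 rotation matrix whose columns are the frame's x, y, z axes.
In Python, from bench import get_obs, get_image, calibration, finish_job, masks_of gives the robot as it stands. The module is installed in compiled form; this text tells all that it offers.
- The arm moves only by the tool step_arm, never from a script. Its argument "rows" is a list of rows, each an object of numbers: "fingers": the opening, from 0 (shut) to 1 (fully open); "dx", "dy", "dz": the shift along the tool's x, y, z in mm; "rx", "ry", "rz": the turn, a rotation vector about the tool's x, y, z in degrees. In form: [{"fingers": .., "dx": .., "dy": .., "dz": .., "rx": .., "ry": .., "rz": ..}, ...]. A call has 1 to 20 rows; each row is the pose to reach, as a shift and turn from the pose commanded when the call began, along the tool's axes at that moment; what a row does not reach only later rows make up. A row lasts 1/12 s, in which the tool goes at most 41.7 mm and 7.16 degrees, less where a joint would pass 70% of its speed; a pose out of reach is approached as far as the arm can. A call with a gripper value outside its range is refused whole. The fingers move at their own pace and stop on an object; the grip force is fixed at half the most. Time passes only in rows, so rows that repeat a pose let the fingers close. It gives the time, the measured TCP pose, the force and the opening at its end, in the units of the state.
- get_obs(): the state, without advancing time (a new reading comes with each control period).
- get_image(name): name is "side" or "top" or "wrist"; returns the picture (384x512x3 uint8, blue, green, red); there is no depth.
- calibration(name): a dict with "fx", "fy", "cx", "cy" (pixels), "eye" and "attitude" of the camera in the world. Camera axes: x right, y down, z forward; pixel columns grow to the right and rows downward; lengths in m; the calibration is good to about 2 mm. A picture is of the moment at which its call begins: read the wrist's pose just before it. calibration takes no time and is no camera call; for the wrist camera it gives the pose at the moment of the call.
- finish_job(): hands the job in, once; it reports no verdict.
Trained networks look in the newest picture that a camera, given by its name, has taken for a name from the list of things; names that differ only in an ending like _2 or _b are one class to them, and where a whole thing is asked for, a point or a joint stands for the part that bears it (a point fixed in the world has none). Each returns a list of dicts, best first, with "p" (0 to 1); they miss things now and then, are a little off and sometimes report something else, mostly with a low value. They report only what shows in the picture. A call takes as long as a camera call.
- masks_of(camera, query): "region" (384x512 bool, what is visible of it) and "at" ([row, column] in pixels, amid what is visible of it).
The state is a dict: "time": time; "joint_pos": joint angles; "joint_velocities": joint speeds; "tau": joint torques, N m; "position": TCP position; "orientation": TCP orientation; "wrist_force": force on the tool from outside, world axes, zero at the start; "ft_torque": the same for the moment, N m; "gripper_width": opening from 0.0 (shut) to 1.0 (fully open).
Only numpy, scipy, OpenCV 4.12 (cv2) and the standard library are available. Lean on these libraries where they do the work, as an engineer would, in place of code of your own. Each camera call takes 0.05 s, during which the arm holds its last target.

TASK

Find the two empty pockets of the watercolour tray and clip the two spare paint pans, violet and orange, into them, one in each: one end tucked under the fixed lip, the other pressed down until it snaps under the brass spring, lying level and fully home, paint up. Either colour may go in either pocket. Leave the brush jar, the water cup and the eraser where they are.

Things in the scene. Friction and masses are not known exactly. Their poses are not given: they have to be found in the camera images.
- tray: White metal watercolour tray, 184 x 176 mm, fixed to the table, six pockets for paint pans in two rows of three. Origin: centre of its underside, on the table; z up; x points roughly towards the robot, from each pocket's sprung brass clip to its fixed aluminium lip. Pocket floors are 4 mm above the table.
- pocket0 (a point): Pocket 0, at (-42.5, -58) mm in the tray's axes; axes as the tray's. Point: where a seated pan's centre lies, 7 mm above the pocket floor. The next entries describe all six, which are alike. Any two may be the empty ones; poses do not tell: look or feel. Filled: pan top 14 mm above the floor, held fast. Empty: bare grey floor with a dried smear.
- pocket1 (a point): Pocket 1, at (-42.5, 0) mm in the tray's axes; axes as the tray's. All pockets: at the +x end a rigid stop at x = +24.75 mm (from the pocket's point) carries a rigid lip, 24 mm wide, that overhangs the pocket by 4 mm (x from +20.75); lip underside 15.5 mm and top 18 mm above the pocket floor.
- pocket2 (a point): Pocket 2, at (-42.5, 58) mm in the tray's axes; axes as the tray's. All pockets: at the -x end a slippery brass spring nose, 16 mm wide, juts in: its edge is at x = -21.3 mm, 16.2 mm above the floor; faces at 45 degrees above and below; crest 20.4 mm high at x = -25.5. It yields at most 3.5 mm towards -x (2 N to start, 4.5 N at the end).
- pocket3 (a point): Pocket 3, at (42.5, -58) mm in the tray's axes; axes as the tray's. All pockets: a pan cannot go straight down between lip and nose. Tip it about 30 degrees, put its low end under the lip against the stop, let the other end down on the nose, then press on the nose side of its top (6 to 15 N) until it snaps under the nose.
- pocket4 (a point): Pocket 4, at (42.5, 0) mm in the tray's axes; axes as the tray's. All pockets: low side walls, 6 mm high, stand 35 mm apart. The gap between pans of neighbouring pockets is 28 mm in y and 37 mm in x.
- pocket5 (a point): Pocket 5, at (42.5, 58) mm in the tray's axes; axes as the tray's. Same as the others.
- spare_violet_mid (a point): Spare paint pan with violet paint, lying flat on the table, paint up: white plastic, 48 (its x) x 30 (its y) x 14 mm (z up). The top 5 mm are a rim of the full 48 x 30 mm, below it the body is 38 x 24 mm. About 30 g. The point is its centre, 7 mm above its underside. Either end may go under the lip.
- spare_violet: The same violet spare pan; origin at the centre of its underside.
- spare_orange_mid (a point): Spare paint pan with orange paint, lying flat on the table, paint up: white plastic, 48 (its x) x 30 (its y) x 14 mm (z up). The top 5 mm are a rim of the full 48 x 30 mm, below it the body is 38 x 24 mm. About 30 g. The point is its centre, 7 mm above its underside. Either end may go under the lip.
- spare_orange: The same orange spare pan; origin at the centre of its underside.
- brush_jar: Bystander: glass jar of brushes, 72 mm across, 190 mm tall with the brushes; origin under its centre.
- water_cup: Bystander: blue ceramic cup, 72 mm across, 75 mm tall; origin under its centre.
- eraser: Bystander: eraser, 45 x 22 x 12 mm, blue sleeve; origin under its centre.

How it is judged (in metres and radians):
At the end, for the whole second after the job is handed in: Both spare pans lie home in two pockets: each centre within 5 mm of a pocket's point, level within 0.08 rad, at rest ((distance between spare_violet_mid and pocket0 below 0.005 m or distance between spare_violet_mid and pocket1 below 0.005 m or distance between spare_violet_mid and pocket2 below 0.005 m or distance between spare_violet_mid and pocket3 below 0.005 m or distance between spare_violet_mid and pocket4 below 0.005 m or distance between spare_violet_mid and pocket5 below 0.005 m) and angle between each of spare_violet_mid, spare_orange_mid's own z axis and vertical below 0.08 rad and linear speed of each of spare_violet, spare_orange below 0.02 m/s and (distance between spare_orange_mid and pocket0 below 0.005 m or distance between spare_orange_mid and pocket1 below 0.005 m or distance between spare_orange_mid and pocket2 below 0.005 m or distance between spare_orange_mid and pocket3 below 0.005 m or distance between spare_orange_mid and pocket4 below 0.005 m or distance between spare_orange_mid and pocket5 below 0.005 m)); the robot touches nothing.
It fails at once if the brush jar is moved by more than 20 mm (distance of brush_jar from where it was at the start of the episode above 0.02 m).
It fails at once if the water cup is moved by more than 20 mm (distance of water_cup from where it was at the start of the episode above 0.02 m).
It fails at once if the eraser is moved by more than 20 mm (distance of eraser from where it was at the start of the episode above 0.02 m).
It also fails if it takes over 64 s, if anything falls off the work surface, if the arm or the gripper's body presses on something with over 40 N, if the wrist force passes 120 N, or if a joint passes its speed limit or range.

## Working session

There is one attempt and no reset: what is moved stays moved. The work goes in short steps, Python scripts to look and compute and a tool call to move; the robot and the scene stay as the last step left them, time stands still between calls to the robot, and variables do not carry over. Pictures are saved under pics/ and viewed, and the job is handed in when it is done.

Besides the shell and the picture viewer there is one more tool, called after "Emit:" as name([rows], argument=value, ...), one row to a line, values as JSON. step_arm: Moves the arm, as the interface text tells. Its arguments: {"type":"object","properties":{"rows":{"type":"array","items":{"type":"object","properties":{"fingers":{"type":"number"},"dx":{"type":"number"},"dy":{"type":"number"},"dz":{"type":"number"},"rx":{"type":"number"},"ry":{"type":"number"},"rz":{"type":"number"}}}}},"required":["rows"]}

```bash
mkdir -p pics; ls
python3 - <<'E'
from bench import *
import cv2, numpy as np
o=get_obs(); print({k:np.round(v,3).tolist() for k,v in o.items()})
for n in ["side","top","wrist"]:
    c=calibration(n); print(n,{k:np.round(v,4).tolist() for k,v in c.items()})
    cv2.imwrite(f"pics/{n}0.png",get_image(n))
E
```

```text
pics
{'time': 0.0, 'joint_pos': [-66.349, 14.937, -7.988, 67.191, 0.0, 90.001], 'joint_velocities': [-0.007, -0.012, -0.078, -0.018, 0.074, -0.037], 'tau': [0.0, -40.568, 25.392, 0.019, 0.0, 0.0], 'position': [0.21, -0.48, 0.23], 'orientation': [[0.916, 0.401, -0.001], [0.401, -0.916, 0.002], [0.0, -0.002, -1.0]], 'wrist_force': [0.458, -0.526, 0.2], 'ft_torque': [0.037, 0.023, -0.039], 'gripper_width': 1.002}
side {'fx': 367.0486, 'fy': 367.0486, 'cx': 256.9659, 'cy': 196.4512, 'eye': [0.2204, 0.4087, 0.4683], 'attitude': [[-0.8322, -0.3088, 0.4605], [-0.5544, 0.4798, -0.6801], [-0.011, -0.8212, -0.5705]]}
top {'fx': 389.7718, 'fy': 389.7718, 'cx': 254.0428, 'cy': 190.8884, 'eye': [0.4608, -0.1185, 0.867], 'attitude': [[0.0069, -0.9899, 0.1414], [-0.9999, -0.0058, 0.0088], [-0.0079, -0.1414, -0.9899]]}
wrist {'fx': 288.1721, 'fy': 288.1721, 'cx': 253.4646, 'cy': 189.9452, 'eye': [0.2824, -0.4498, 0.3724], 'attitude': [[0.4013, -0.8721, -0.28], [-0.916, -0.3826, -0.1209], [-0.0016, 0.305, -0.9524]]}
```

View pics/side0.png

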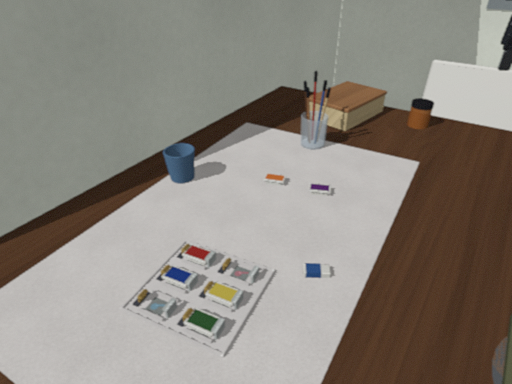

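View pics/top0.png

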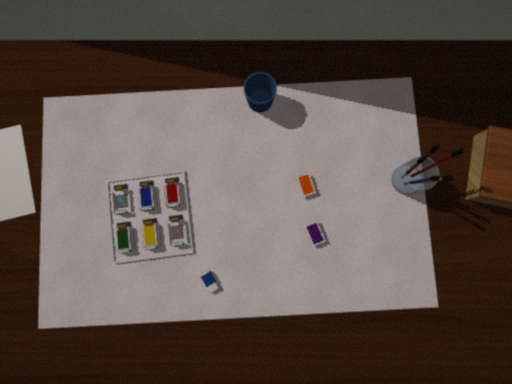

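View pics/wrist0.png

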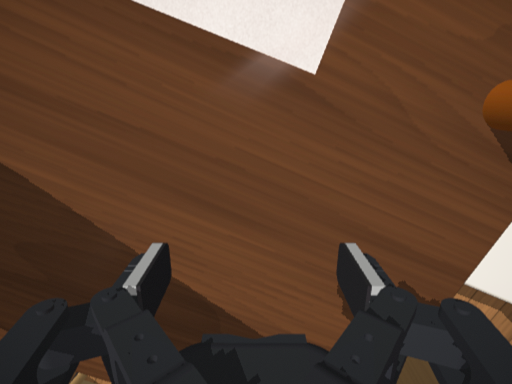

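```bash
cat > h.py <<'E'
from bench import *
import cv2, numpy as np
def ray(c,px):
    # px: (col,row)
    d=np.array([(px[0]-c["cx"])/c["fx"],(px[1]-c["cy"])/c["fy"],1.0])
    return np.array(c["eye"]),np.array(c["attitude"])@d
def onz(c,px,z):
    e,d=ray(c,px); return e+d*(z-e[2])/d[2]
def proj(c,P):
    p=np.array(c["attitude"]).T@(np.asarray(P)-np.array(c["eye"]))
    return np.array([c["fx"]*p[0]/p[2]+c["cx"],c["fy"]*p[1]/p[2]+c["cy"]])
def snap(n,f,s=1):
    im=get_image(n); cv2.imwrite("pics/"+f,im); return im
E
python3 - <<'E'
from h import *
im=get_image("top"); c=calibration("top")
for q,z in [("spare_violet",.01),("spare_orange",.01),("eraser",.012),("water_cup",.04),("brush_jar",.05),("tray",.005),("pocket0",.004)]:
    try: ms=masks_of("top",q)
    except Exception as e: print(q,e); continue
    for m in ms[:3]:
        r=m["region"]; ys,xs=np.nonzero(r)
        pts=np.c_[xs,ys].astype(np.float32); R=cv2.minAreaRect(pts)
        box=[onz(c,b,z)[:2].round(4).tolist() for b in cv2.boxPoints(R)]
        print(q,round(m["p"],2),np.round(m["at"],1),len(xs),onz(c,(xs.mean(),ys.mean()),z).round(4),R,box)
cv2.imwrite("pics/tray0.png",cv2.resize(im[160:280,90:250],None,fx=5,fy=5,interpolation=cv2.INTER_CUBIC))
cv2.imwrite("pics/pans0.png",cv2.resize(im[165:255,280:400],None,fx=6,fy=6,interpolation=cv2.INTER_CUBIC))
E
```

```text
spare_violet 0.66 [235.3 313.6] 256 [ 0.4915 -0.2453  0.01  ] ((315.2000427246094, 232.90005493164062), (20.57182502746582, 12.969193458557129), 63.43495178222656) [[0.5049, -0.2226], [0.5177, -0.2482], [0.4778, -0.2676], [0.4651, -0.2422]]
spare_orange 0.44 [ 90.6 257.2] 1001 [ 0.816  -0.1226  0.01  ] ((260.0, 92.0), (38.0, 32.0), 90.0) [[0.8596, -0.0857], [0.8598, -0.1599], [0.7681, -0.1599], [0.7678, -0.0867]]
eraser 0.78 [282.6 208.5] 220 [ 0.387  -0.0177  0.012 ] ((209.80003356933594, 281.10003662109375), (20.57182502746582, 11.180339813232422), 63.43495178222656) [[0.4007, 0.0037], [0.4114, -0.0176], [0.3729, -0.0382], [0.3623, -0.017]]
water_cup 0.8 [ 90.4 257.8] 1050 [ 0.8043 -0.123   0.04  ] ((260.0, 91.5), (39.0, 32.0), 90.0) [[0.848, -0.0868], [0.8482, -0.1585], [0.7573, -0.1584], [0.757, -0.0878]]
brush_jar 0.75 [173.4 423.8] 1678 [ 0.6195 -0.4631  0.05  ] ((428.9414367675781, 169.31048583984375), (37.54701614379883, 79.17522430419922), 62.52556610107422) [[0.622, -0.3899], [0.7029, -0.544], [0.63, -0.5758], [0.551, -0.4233]]
brush_jar 0.23 [233.4 316. ] 315 [ 0.4903 -0.2384  0.05  ] ((314.7216796875, 232.62371826171875), (22.84528923034668, 14.011777877807617), 66.03751373291016) [[0.5061, -0.2155], [0.5181, -0.2424], [0.4749, -0.2609], [0.463, -0.2342]]
pocket0 0.98 [217.3 152.4] 5389 [0.5241 0.1215 0.004 ] ((148.743896484375, 216.6951141357422), (83.70710754394531, 81.7193374633789), 83.6598129272461) [[0.6078, 0.2284], [0.6295, 0.0459], [0.4443, 0.0196], [0.4235, 0.1968]]
```

View pics/tray0.png

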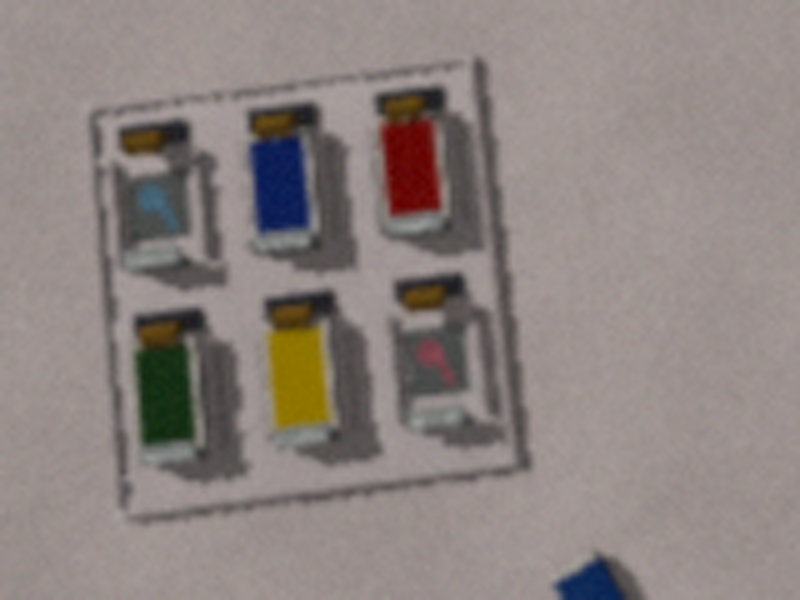

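View pics/pans0.png

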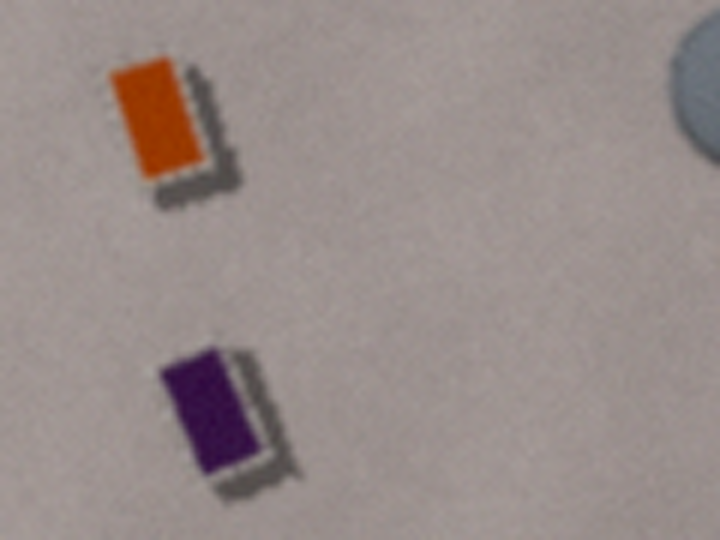

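Run:
```python
from h import *
im=cv2.imread("pics/top0.png"); c=calibration("top")
hsv=cv2.cvtColor(im,cv2.COLOR_BGR2HSV)
for n,(x0,y0,x1,y1) in dict(violet=(300,218,330,250),orange=(293,170,325,200),green=(112,228,133,252),yellow=(140,223,160,248),blue=(138,185,156,208),red=(163,182,182,205)).items():
    s=hsv[y0:y1,x0:x1,1]; m=(s>110).astype(np.uint8)
    ys,xs=np.nonzero(m); R=cv2.minAreaRect(np.c_[xs+x0,ys+y0].astype(np.float32))
    P=onz(c,(xs.mean()+x0,ys.mean()+y0),.0135 if n in("violet","orange") else .0175)
    M=np.cov(np.c_[xs,ys].T); w,v=np.linalg.eigh(M); d=v[:,1]
    print(n,len(xs),P.round(4),R, "long axis world ang",np.degrees(np.arctan2(-d[0],-d[1])).round(1))
cn=np.array([(95,108),(480,62),(527,468),(128,518)])/5+[90,160]
C=np.array([onz(c,p,.004) for p in cn])[:,:2]; print(C.round(4),C.mean(0))
```

```text
violet 165 [ 0.4906 -0.2433  0.0135] ((314.5776062011719, 233.18104553222656), (17.857677459716797, 9.060144424438477), 66.80140686035156) long axis world ang -155.7
orange 200 [ 0.5981 -0.2252  0.0135] ((305.6000061035156, 184.3000030517578), (18.657434463500977, 10.435516357421875), 71.56504821777344) long axis world ang -160.9
green 164 [0.478  0.1741 0.0175] ((122.38614654541016, 237.3614044189453), (19.303720474243164, 8.65682315826416), 84.2894058227539) long axis world ang -175.3
yellow 230 [0.4863 0.1165 0.0175] ((148.96038818359375, 233.60397338867188), (22.089824676513672, 10.7464017868042), 84.2894058227539) long axis world ang -174.1
blue 189 [0.5701 0.1282 0.0175] ((145.45082092285156, 194.95901489257812), (20.642147064208984, 9.958931922912598), 84.80557250976562) long axis world ang -173.3
red 208 [0.5786 0.0708 0.0175] ((171.57919311523438, 191.79208374023438), (20.39826202392578, 10.348386764526367), 84.2894058227539) long axis world ang -174.0
[[0.6033 0.2158]
 [0.6253 0.0429]
 [0.4447 0.0165]
 [0.4219 0.1905]] [0.52379125 0.11640583]
```

```bash
cat >> h.py <<'E'
from scipy.spatial.transform import Rotation as Ro
def tool(yaw,tilt=0):
    """yaw deg: heading of tool x; tilt deg: body leans back (tool z points fwd along heading)"""
    a=np.radians(yaw); X=np.array([np.cos(a),np.sin(a),0]); Z=np.array([0,0,-1.]); Y=np.cross(Z,X)
    R=np.c_[X,Y,Z]
    return R@Ro.from_rotvec([0,-np.radians(tilt),0]).as_matrix()
def plan(pos,R):
    o=get_obs(); p=np.array(o["position"]); A=np.array(o["orientation"])
    d=A.T@(np.asarray(pos)-p)*1000; r=np.degrees(Ro.from_matrix(A.T@R).as_rotvec())
    print("d",d.round(1),"r",r.round(2),"rows>=",max(np.linalg.norm(d)/41.7,np.linalg.norm(r)/7.16).round(1))
def st():
    o=get_obs(); print("t",round(o["time"],2),"pos",np.round(o["position"],4),"F",np.round(o["wrist_force"],1),"w",round(o["gripper_width"],3),"q",np.round(o["joint_pos"],0)); return o
E
python3 - <<'E'
from h import *
print(tool(0,30).round(2))
plan([.47,-.25,.15],tool(24.3))
E
```

```text
[[ 0.87  0.   -0.5 ]
 [ 0.   -1.    0.  ]
 [-0.5   0.   -0.87]]
d [ 330.2 -107.4   81.3] r [-0.    0.   -0.65] rows>= 8.6
```

```bash
sed -i 's/\[0,-np.radians(tilt),0\]/[0,np.radians(tilt),0]/' h.py; python3 -c "
from h import *
print(tool(0,30).round(2))"
```

```text
[[ 0.87  0.    0.5 ]
 [ 0.   -1.    0.  ]
 [ 0.5   0.   -0.87]]
```

Emit:
step_arm([
  {"fingers": 1, "dx": 330, "dy": -107, "dz": 81, "rz": -0.6},
  {"fingers": 1, "dx": 330, "dy": -107, "dz": 81, "rz": -0.6},
  {"fingers": 1, "dx": 330, "dy": -107, "dz": 81, "rz": -0.6},
  {"fingers": 1, "dx": 330, "dy": -107, "dz": 81, "rz": -0.6},
  {"fingers": 1, "dx": 330, "dy": -107, "dz": 81, "rz": -0.6},
  {"fingers": 1, "dx": 330, "dy": -107, "dz": 81, "rz": -0.6},
  {"fingers": 1, "dx": 330, "dy": -107, "dz": 81, "rz": -0.6},
  {"fingers": 1, "dx": 330, "dy": -107, "dz": 81, "rz": -0.6},
  {"fingers": 1, "dx": 330, "dy": -107, "dz": 81, "rz": -0.6},
  {"fingers": 1, "dx": 330, "dy": -107, "dz": 81, "rz": -0.6},
  {"fingers": 1, "dx": 330, "dy": -107, "dz": 81, "rz": -0.6},
  {"fingers": 1, "dx": 330, "dy": -107, "dz": 81, "rz": -0.6},
])

```text
validation failed for argument at $.ro...
```

```bash
cat > pans.py <<'E'
from h import *
import sys
o=st(); c=calibration("wrist"); im=snap("wrist",sys.argv[1])
hsv=cv2.cvtColor(im,cv2.COLOR_BGR2HSV)
m=((hsv[:,:,1]>140)&(hsv[:,:,2]>40)).astype(np.uint8)
n,l,s,ce=cv2.connectedComponentsWithStats(m)
for i in range(1,n):
    if s[i,4]<300: continue
    ys,xs=np.nonzero(l==i); pts=np.c_[xs,ys]
    W=np.array([onz(c,p,float(sys.argv[2]))[:2] for p in pts]).astype(np.float32)*1000
    R=cv2.minAreaRect(W); hs=hsv[ys,xs].mean(0)
    w,v=np.linalg.eigh(np.cov(W.T)); d=v[:,1]; d=d*np.sign(d[0])
    print(s[i].tolist(),hs.round(0),"ctr",W.mean(0).round(1),"rect",np.round(R[0],1),np.round(R[1],1),"ax",np.degrees(np.arctan2(d[1],d[0])).round(1))
E
python3 pans.py w1.png 0.0135
```

```text
t 0.55 pos [ 0.2106 -0.4809  0.2313] F [ 0.4  0.8 -0.6] w 0.997 q [-66.  15.  -8.  67.  -0.  90.]
[0, 0, 512, 351, 143911] [ 12. 158.  93.] ctr [ 199.8 -482.8] rect [ 155.  -510.8] [483.7 804.8] ax -64.9
[75, 356, 36, 28, 604] [ 12. 156.  95.] ctr [-212.6 -381.4] rect [-216.5 -377. ] [58.7 50.3] ax 44.8
```

View pics/w1.png

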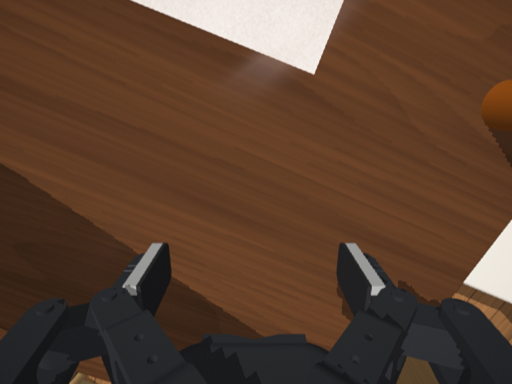

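Emit:
step_arm([
  {"fingers": 1, "dx": 330, "dy": -107, "dz": 81, "rx": 0, "ry": 0, "rz": -0.6},
  {"fingers": 1, "dx": 330, "dy": -107, "dz": 81, "rx": 0, "ry": 0, "rz": -0.6},
  {"fingers": 1, "dx": 330, "dy": -107, "dz": 81, "rx": 0, "ry": 0, "rz": -0.6},
  {"fingers": 1, "dx": 330, "dy": -107, "dz": 81, "rx": 0, "ry": 0, "rz": -0.6},
  {"fingers": 1, "dx": 330, "dy": -107, "dz": 81, "rx": 0, "ry": 0, "rz": -0.6},
  {"fingers": 1, "dx": 330, "dy": -107, "dz": 81, "rx": 0, "ry": 0, "rz": -0.6},
  {"fingers": 1, "dx": 330, "dy": -107, "dz": 81, "rx": 0, "ry": 0, "rz": -0.6},
  {"fingers": 1, "dx": 330, "dy": -107, "dz": 81, "rx": 0, "ry": 0, "rz": -0.6},
  {"fingers": 1, "dx": 330, "dy": -107, "dz": 81, "rx": 0, "ry": 0, "rz": -0.6},
  {"fingers": 1, "dx": 330, "dy": -107, "dz": 81, "rx": 0, "ry": 0, "rz": -0.6},
  {"fingers": 1, "dx": 330, "dy": -107, "dz": 81, "rx": 0, "ry": 0, "rz": -0.6},
  {"fingers": 1, "dx": 330, "dy": -107, "dz": 81, "rx": 0, "ry": 0, "rz": -0.6},
])

```text
time: 1.6
position: [0.4696, -0.2507, 0.1504]
orientation: [[0.912, 0.411, -0.001], [0.411, -0.912, -0.0], [-0.001, 0.0, -1.0]]
wrist_force: [-0.4, 0.2, 0.3]
gripper_width: 0.998
```

```bash
python3 pans.py w2.png 0.0135
```

```text
t 1.6 pos [ 0.4696 -0.2507  0.1504] F [-0.4  0.2  0.3] w 0.998 q [-28.  18. -16.  56.  -0. 128.]
[270, 8, 34, 56, 1443] [ 10. 194. 127.] ctr [ 599.4 -223.9] rect [ 598.8 -224.1] [41.1 23.7] ax 17.9
[243, 137, 23, 40, 719] [144. 171.  58.] ctr [ 488.6 -244.2] rect [ 491.  -242.4] [38.8 21.6] ax 10.9
[478, 204, 34, 28, 352] [ 12. 183.  43.] ctr [ 535.9 -499.1] rect [ 537.9 -502.8] [17.1 41.7] ax 84.3
[424, 223, 88, 108, 5093] [ 12. 184.  44.] ctr [ 470.9 -528.8] rect [ 473.5 -545.7] [107.7 122. ] ax 54.0
[0, 224, 127, 82, 4491] [ 12. 170.  44.] ctr [286.8 -90.7] rect [281.1 -97.5] [ 79.1 135.7] ax -88.6
[0, 278, 57, 38, 1019] [ 12. 185.  43.] ctr [231.3 -63. ] rect [227.5 -71.4] [46.3 62.8] ax -52.3
[155, 279, 180, 71, 5006] [ 12. 182.  43.] ctr [ 297.9 -279.1] rect [ 285.7 -318.1] [ 96.5 210.4] ax -72.6
```

View pics/w2.png

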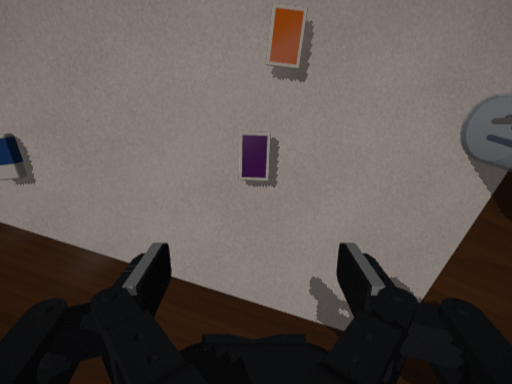

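Run:
```python
from h import *
im=cv2.imread("pics/w2.png"); c=calibration("wrist")
cv2.imwrite("pics/w2c.png",cv2.resize(im[0:200,220:330],None,fx=3,fy=3,interpolation=cv2.INTER_CUBIC))
hsv=cv2.cvtColor(im,cv2.COLOR_BGR2HSV).astype(int)
for n,(x0,y0,x1,y1) in dict(v=(235,125,275,185),o=(262,0,312,75)).items():
    s=hsv[y0:y1,x0:x1,1]; m=(s>100).astype(np.uint8)
    k,l,stt,_=cv2.connectedComponentsWithStats(m); i=1+np.argmax(stt[1:,4])
    ys,xs=np.nonzero(l==i)
    W=(np.array([onz(c,p,.0135)[:2] for p in np.c_[xs+x0,ys+y0]])*1000).astype(np.float32)
    R=cv2.minAreaRect(W); w,v=np.linalg.eigh(np.cov(W.T)); d=v[:,1]*np.sign(v[0,1])
    print(n,len(xs),W.mean(0),R,np.degrees(np.arctan2(d[1],d[0])))
```

```text
v 937 [ 491.4363  -242.53317] ((491.10626220703125, -242.51548767089844), (40.13639831542969, 22.771278381347656), 22.905765533447266) 21.774908351111208
o 1489 [ 599.26984 -224.50826] ((598.7469482421875, -224.66897583007812), (41.76041030883789, 23.971059799194336), 17.91335105895996) 17.832264798685042
```

View pics/w2c.png

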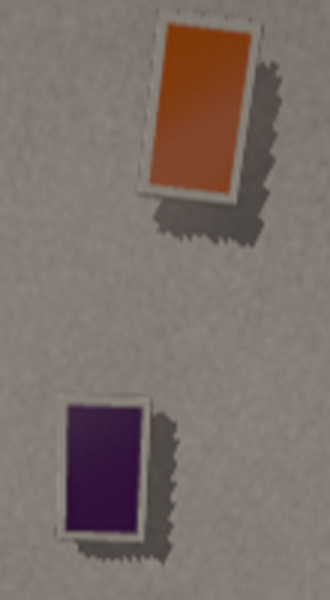

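Run:
```python
from h import *
plan([.4949,-.2412,.040],tool(22.5))
```

```text
d [ 27.4   1.4 110.5] r [0.02 0.02 1.7 ] rows>= 2.7
```

Emit:
step_arm([
  {"fingers": 0.55, "dx": 27.4, "dy": 1.4, "dz": 50, "rx": 0, "ry": 0, "rz": 1.7},
  {"fingers": 0.55, "dx": 27.4, "dy": 1.4, "dz": 80, "rx": 0, "ry": 0, "rz": 1.7},
  {"fingers": 0.55, "dx": 27.4, "dy": 1.4, "dz": 110, "rx": 0, "ry": 0, "rz": 1.7},
  {"fingers": 0.55, "dx": 27.4, "dy": 1.4, "dz": 110, "rx": 0, "ry": 0, "rz": 1.7},
  {"fingers": 0.55, "dx": 27.4, "dy": 1.4, "dz": 130, "rx": 0, "ry": 0, "rz": 1.7},
  {"fingers": 0.55, "dx": 27.4, "dy": 1.4, "dz": 147, "rx": 0, "ry": 0, "rz": 1.7},
  {"fingers": 0.55, "dx": 27.4, "dy": 1.4, "dz": 147, "rx": 0, "ry": 0, "rz": 1.7},
])

```text
time: 2.23
position: [0.4934, -0.241, 0.0025]
orientation: [[0.924, 0.382, -0.003], [0.382, -0.924, 0.001], [-0.003, -0.002, -1.0]]
wrist_force: [0.1, 0.7, -1.0]
gripper_width: 0.552
```

Run:
```python
from h import *
st(); snap("wrist","w3.png")
im=snap("side","s3.png"); cv2.imwrite("pics/s3c.png",cv2.resize(im[100:250,230:380],None,fx=4,fy=4,interpolation=cv2.INTER_CUBIC))
```

```text
t 2.23 pos [ 0.4934 -0.241   0.0025] F [ 0.1  0.7 -1. ] w 0.552 q [-26.  29. -25.  37.  -0. 132.]
```

View pics/w3.png

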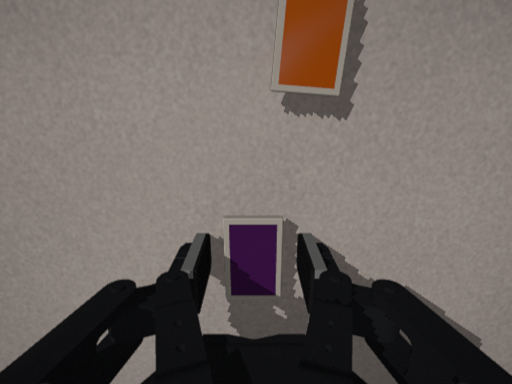

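View pics/s3c.png

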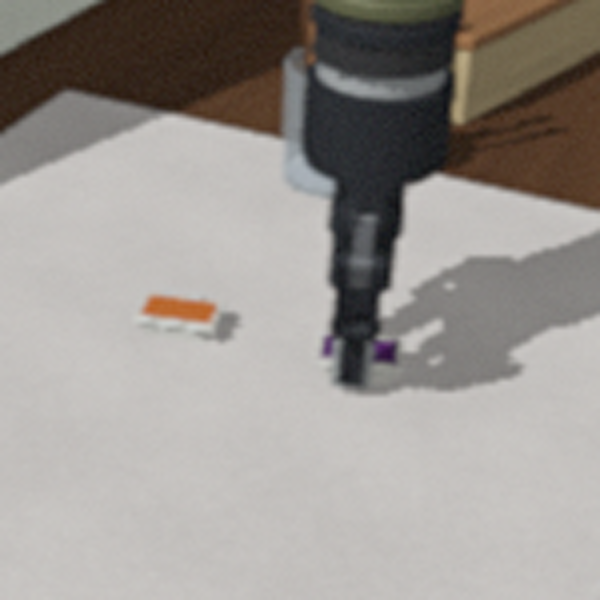

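Emit:
step_arm([
  {"fingers": 0.0, "dx": 0, "dy": 0, "dz": 0, "rx": 0, "ry": 0, "rz": 0},
  {"fingers": 0.0, "dx": 0, "dy": 0, "dz": 0, "rx": 0, "ry": 0, "rz": 0},
  {"fingers": 0.0, "dx": 0, "dy": 0, "dz": 0, "rx": 0, "ry": 0, "rz": 0},
  {"fingers": 0.0, "dx": 0, "dy": 0, "dz": 0, "rx": 0, "ry": 0, "rz": 0},
  {"fingers": 0.0, "dx": 0, "dy": 0, "dz": 0, "rx": 0, "ry": 0, "rz": 0},
  {"fingers": 0.0, "dx": 0, "dy": 0, "dz": 0, "rx": 0, "ry": 0, "rz": 0},
])

```text
time: 2.83
position: [0.4967, -0.2416, 0.0057]
orientation: [[0.924, 0.383, 0.003], [0.383, -0.924, -0.002], [0.002, 0.003, -1.0]]
wrist_force: [-2.1, -0.4, 6.3]
gripper_width: 0.326
```

Run:
```python
from h import *
st(); snap("wrist","w4.png")
```

```text
t 2.83 pos [ 0.4967 -0.2416  0.0057] F [-2.1 -0.4  6.3] w 0.326 q [-26.  28. -24.  37.  -0. 132.]
```

View pics/w4.png

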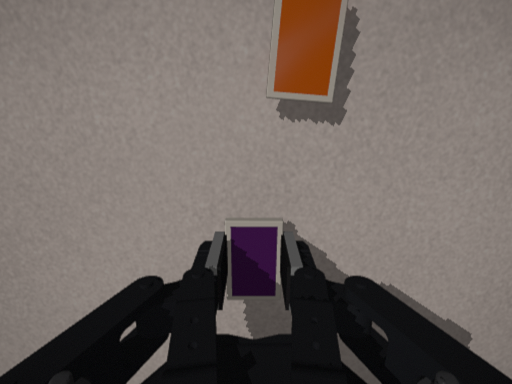

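Emit:
step_arm([
  {"fingers": 0.0, "dx": 0, "dy": 0, "dz": -30, "rx": 0, "ry": 0, "rz": 0},
  {"fingers": 0.0, "dx": 0, "dy": 0, "dz": -60, "rx": 0, "ry": 0, "rz": 0},
  {"fingers": 0.0, "dx": 0, "dy": 0, "dz": -90, "rx": 0, "ry": 0, "rz": 0},
  {"fingers": 0.0, "dx": 0, "dy": 0, "dz": -90, "rx": 0, "ry": 0, "rz": 0},
  {"fingers": 0.0, "dx": 0, "dy": 0, "dz": -90, "rx": 0, "ry": 0, "rz": 0},
])

```text
time: 3.3
position: [0.4979, -0.2417, 0.0968]
orientation: [[0.924, 0.383, 0.006], [0.383, -0.924, -0.003], [0.005, 0.005, -1.0]]
wrist_force: [0.3, 0.7, -1.0]
gripper_width: 0.324
```

Run:
```python
from h import *
st(); snap("wrist","w5.png")
im=snap("side","s5.png"); cv2.imwrite("pics/s5c.png",cv2.resize(im[50:250,230:430],None,fx=3,fy=3,interpolation=cv2.INTER_CUBIC))
```

```text
t 3.3 pos [ 0.4979 -0.2417  0.0968] F [ 0.3  0.7 -1. ] w 0.324 q [-26.  23. -18.  49.  -0. 132.]
```

View pics/w5.png

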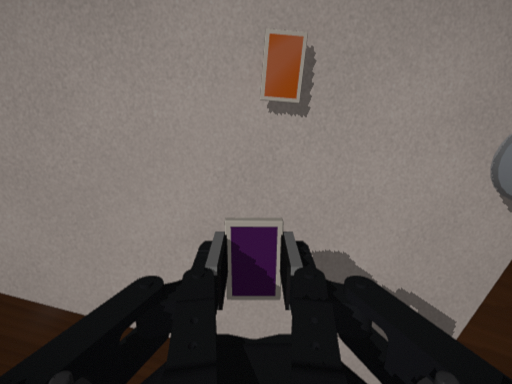

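View pics/s5c.png

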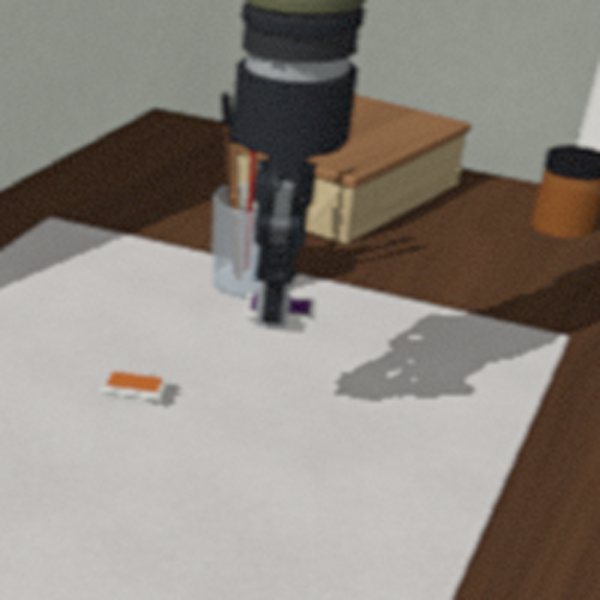

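Run:
```python
from h import *
st()
im=cv2.imread("pics/w5.png"); c=calibration("wrist")
hsv=cv2.cvtColor(im,cv2.COLOR_BGR2HSV).astype(int)
o=get_obs(); T=np.array(o["orientation"]); p0=np.array(o["position"])
print("eye in tool mm",(T.T@(np.array(c["eye"])-p0)*1000).round(1))
for n,(x0,y0,x1,y1) in dict(v=(226,210,286,305),o=(255,20,312,110)).items():
    s=hsv[y0:y1,x0:x1,1]; m=(s>100).astype(np.uint8)
    k,l,stt,_=cv2.connectedComponentsWithStats(m); i=1+np.argmax(stt[1:,4])
    ys,xs=np.nonzero(l==i)
    print(n,stt[i].tolist())
    if n=="o":
        W=(np.array([onz(c,p,.0135)[:2] for p in np.c_[xs+x0,ys+y0]])*1000).astype(np.float32)
        R=cv2.minAreaRect(W); print(R)
    else:
        for h in (8,5,2,-2): # height behind TCP of paint plane in tool frame
            pts=[]
            for p in np.c_[xs+x0,ys+y0]:
                e,d=ray(c,p); e=T.T@(e-p0); d=T.T@d; s_=(-h/1000-e[2])/d[2]; pts.append((e+s_*d)[:2]*1000)
            print(h,cv2.minAreaRect(np.array(pts,np.float32)))
```

```text
t 3.4 pos [ 0.4954 -0.2405  0.0937] F [-0.3 -0.1 -0.1] w 0.319 q [-26.  23. -18.  49.  -0. 132.]
eye in tool mm [  78.3    0.6 -141.9]
v [5, 17, 46, 69, 3034]
8 ((-4.953205108642578, 0.6098747253417969), (41.20488739013672, 23.372356414794922), 0.22259098291397095)
5 ((-6.817974090576172, 0.6092414855957031), (42.12821960449219, 23.89609718322754), 0.2225896418094635)
2 ((-8.682758331298828, 0.6086025238037109), (43.051551818847656, 24.41982650756836), 0.22259026765823364)
-2 ((-11.169124603271484, 0.6077594757080078), (44.28266525268555, 25.11814308166504), 0.22258983552455902)
o [9, 14, 40, 65, 2085]
((595.3748779296875, -222.44442749023438), (41.13283920288086, 23.639169692993164), 18.055187225341797)
```

Run:
```python
from h import *
plan([.545,.1165,.17],tool(8))
```

```text
d [ 182.8 -310.6  -76.4] r [ 0.02 -0.02 14.55] rows>= 8.8
```

Emit:
step_arm([
  {"fingers": 0.0, "dx": 183, "dy": -310, "dz": -76, "rx": 0, "ry": 0, "rz": 14.5},
  {"fingers": 0.0, "dx": 183, "dy": -310, "dz": -76, "rx": 0, "ry": 0, "rz": 14.5},
  {"fingers": 0.0, "dx": 183, "dy": -310, "dz": -76, "rx": 0, "ry": 0, "rz": 14.5},
  {"fingers": 0.0, "dx": 183, "dy": -310, "dz": -76, "rx": 0, "ry": 0, "rz": 14.5},
  {"fingers": 0.0, "dx": 183, "dy": -310, "dz": -76, "rx": 0, "ry": 0, "rz": 14.5},
  {"fingers": 0.0, "dx": 183, "dy": -310, "dz": -76, "rx": 0, "ry": 0, "rz": 14.5},
  {"fingers": 0.0, "dx": 183, "dy": -310, "dz": -76, "rx": 0, "ry": 0, "rz": 14.5},
  {"fingers": 0.0, "dx": 183, "dy": -310, "dz": -76, "rx": 0, "ry": 0, "rz": 14.5},
  {"fingers": 0.0, "dx": 183, "dy": -310, "dz": -76, "rx": 0, "ry": 0, "rz": 14.5},
  {"fingers": 0.0, "dx": 183, "dy": -310, "dz": -76, "rx": 0, "ry": 0, "rz": 14.5},
  {"fingers": 0.0, "dx": 183, "dy": -310, "dz": -76, "rx": 0, "ry": 0, "rz": 14.5},
  {"fingers": 0.0, "dx": 183, "dy": -310, "dz": -76, "rx": 0, "ry": 0, "rz": 14.5},
  {"fingers": 0.0, "dx": 183, "dy": -310, "dz": -76, "rx": 0, "ry": 0, "rz": 14.5},
  {"fingers": 0.0, "dx": 183, "dy": -310, "dz": -76, "rx": 0, "ry": 0, "rz": 14.5},
  {"fingers": 0.0, "dx": 183, "dy": -310, "dz": -76, "rx": 0, "ry": 0, "rz": 14.5},
])

```text
time: 4.65
position: [0.5481, 0.0969, 0.1688]
orientation: [[0.986, 0.166, -0.004], [0.166, -0.986, 0.015], [-0.002, -0.015, -1.0]]
wrist_force: [0.1, -0.4, 0.7]
gripper_width: 0.325
```

Run:
```python
from h import *
st(); im=snap("wrist","w6.png"); st(); 
import json; c=calibration("wrist"); json.dump({k:np.array(v).tolist() for k,v in c.items()},open("c6.json","w"))
```

```text
t 4.65 pos [0.5481 0.0969 0.1688] F [ 0.1 -0.4  0.7] w 0.325 q [ 10.  20. -10.  60.   1. 180.]
t 4.7 pos [0.5483 0.0971 0.169 ] F [-0.1 -0.2 -0.2] w 0.33 q [ 10.  20. -10.  60.   1. 180.]
```

View pics/w6.png

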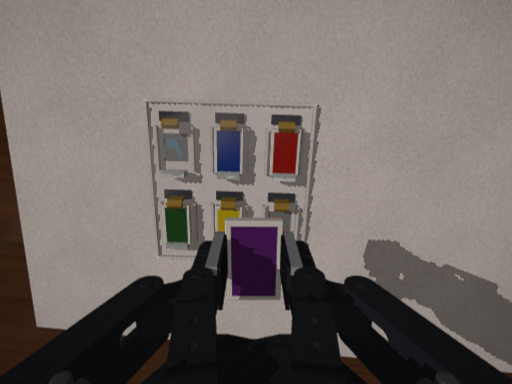

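```bash
cat > tray.py <<'E'
from h import *
import sys,json
def tocorners(cx,cy,yaw):
    # yaw: heading of tray x axis
    a=np.radians(yaw); X=np.array([np.cos(a),np.sin(a)]); Y=np.array([-X[1],X[0]])
    return lambda x,y,z: np.r_[np.array([cx,cy])+x/1000*X+y/1000*Y, z/1000]
PK=[(-42.5,-58),(-42.5,0),(-42.5,58),(42.5,-58),(42.5,0),(42.5,58)]
def overlay(im,c,pose,s,off,empties=(0,5)):
    f=tocorners(*pose); out=cv2.resize(im,None,fx=s,fy=s,interpolation=cv2.INTER_CUBIC)
    def poly(pts,col):
        q=np.array([(proj(c,f(*p))+.5)*s-.5 for p in pts])
        cv2.polylines(out,[np.round(q*8).astype(int).reshape(-1,1,2)],True,col,1,cv2.LINE_AA,3)
    poly([(x,y,0) for x,y in [(-92,-88),(92,-88),(92,88),(-92,88)]],(0,255,0))
    for i,(a,b) in enumerate(PK):
        if i not in empties: poly([(a+x,b+y,18) for x,y in [(-24,-15),(24,-15),(24,15),(-24,15)]],(255,255,0))
        poly([(a+x,b+y,22) for x,y in [(20.75,-12),(24.75,-12),(24.75,12),(20.75,12)]],(255,0,255))
        poly([(a-21.3,b-8,20.2),(a-21.3,b+8,20.2),(a-25.5,b+8,24.4),(a-25.5,b-8,24.4)],(0,0,255))
    return out
E
python3 - <<'E'
from tray import *
im=cv2.imread("pics/w6.png"); c=json.load(open("c6.json"))
hsv=cv2.cvtColor(im,cv2.COLOR_BGR2HSV).astype(int)
P={}
for n,(x0,y0,x1,y1) in dict(green=(163,204,192,245),blue=(213,128,243,175),red=(270,130,300,177)).items():
    m=((hsv[y0:y1,x0:x1,1]>150)&~((hsv[y0:y1,x0:x1,0]>12)&(hsv[y0:y1,x0:x1,0]<35))).astype(np.uint8)
    k,l,stt,_=cv2.connectedComponentsWithStats(m); i=1+np.argmax(stt[1:,4]); ys,xs=np.nonzero(l==i)
    W=(np.array([onz(c,p,.0175)[:2] for p in np.c_[xs+x0,ys+y0]])*1000).astype(np.float32)
    R=cv2.minAreaRect(W); print(n,stt[i].tolist(),R); P[n]=R[0]
idx=dict(green=3,blue=1,red=2)
from scipy.optimize import least_squares
def res(p):
    f=tocorners(p[0],p[1],p[2]); return np.concatenate([f(*PK[idx[n]],0)[:2]*1000-np.array(P[n]) for n in P])
s=least_squares(res,[.524,.1165,188]); print(s.x,s.fun.round(1))
o=overlay(im,c,s.x,4,0); cv2.imwrite("pics/ov6.png",o[380:380+600,560:560+720])
ct=calibration("top"); o=overlay(cv2.imread("pics/top0.png"),ct,s.x,6,0); cv2.imwrite("pics/ovt.png",o[1000:1600,630:1180])
E
```

```text
green [13, 5, 11, 32, 91] ((478.18707275390625, 168.98411560058594), (38.13189697265625, 10.32575511932373), 6.913055419921875)
blue [5, 18, 21, 25, 378] ((562.0020751953125, 127.92057800292969), (25.5792236328125, 20.971160888671875), 8.651329040527344)
red [3, 2, 25, 41, 901] ((577.79638671875, 71.40629577636719), (41.815513610839844, 22.77684211730957), 7.797055721282959)
[5.25362977e-01 1.20391615e-01 1.89666283e+02] [-4.5  1.4  5.3 -0.4 -0.8 -1.1]
```

View pics/ov6.png

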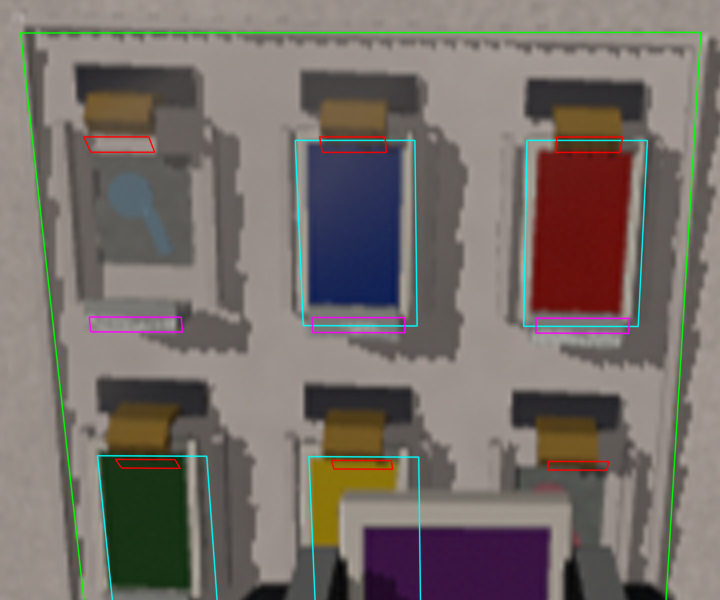

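View pics/ovt.png

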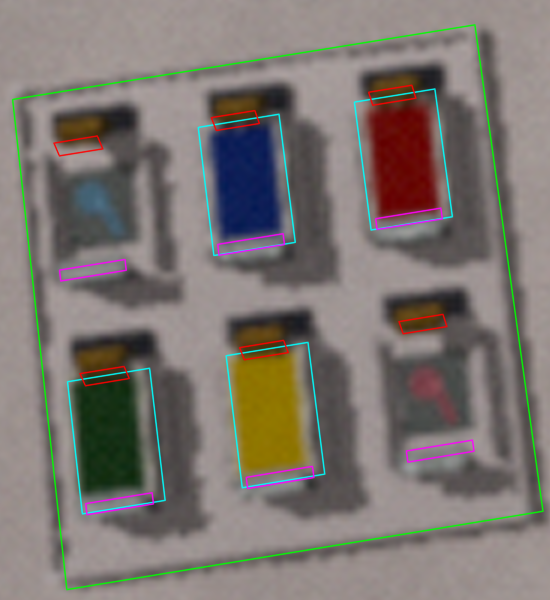

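Run:
```python
from tray import *
from scipy.optimize import least_squares
im=cv2.imread("pics/w6.png"); c=json.load(open("c6.json"))
px=dict(blue=(228.6,151.9),red=(285.7,152.8),green=(176.7,225.4))
idx=dict(green=3,blue=1,red=2,yellow=4)
Pw={n:onz(c,p,.0175)[:2]*1000 for n,p in px.items()}
Pt=dict(green=(478.,174.1),yellow=(486.3,116.5),blue=(570.1,128.2),red=(578.6,70.8))
for P in (Pw,Pt):
    def res(p):
        f=tocorners(p[0],p[1],p[2]); return np.concatenate([f(*PK[idx[n]],0)[:2]*1000-np.array(P[n]) for n in P])
    s=least_squares(res,[.524,.1165,188]); print({k:np.round(v,1).tolist() for k,v in P.items()},s.x,s.fun.round(1))
    pose=s.x
    o=overlay(im,c,pose,4,0); cv2.imwrite(f"pics/ov6{'t' if P is Pt else 'w'}.png",o[380:380+600,560:560+720])
    ct=calibration("top"); o=overlay(cv2.imread("pics/top0.png"),ct,s.x,6,0); cv2.imwrite(f"pics/ovt{'t' if P is Pt else 'w'}.png",o[1000:1600,630:1180])
```

```text
{'blue': [568.6, 128.1], 'red': [577.6, 70.2], 'green': [476.7, 173.7]} [5.26949760e-01 1.22015812e-01 1.88063711e+02] [ 0.4 -0.1 -0.4  0.3 -0.  -0.2]
{'green': [478.0, 174.1], 'yellow': [486.3, 116.5], 'blue': [570.1, 128.2], 'red': [578.6, 70.8]} [5.28250000e-01 1.22400000e-01 1.87993276e+02] [ 0.1 -0.2 -0.1 -0.   0.2  0.1 -0.2  0.1]
```

View pics/ov6w.png

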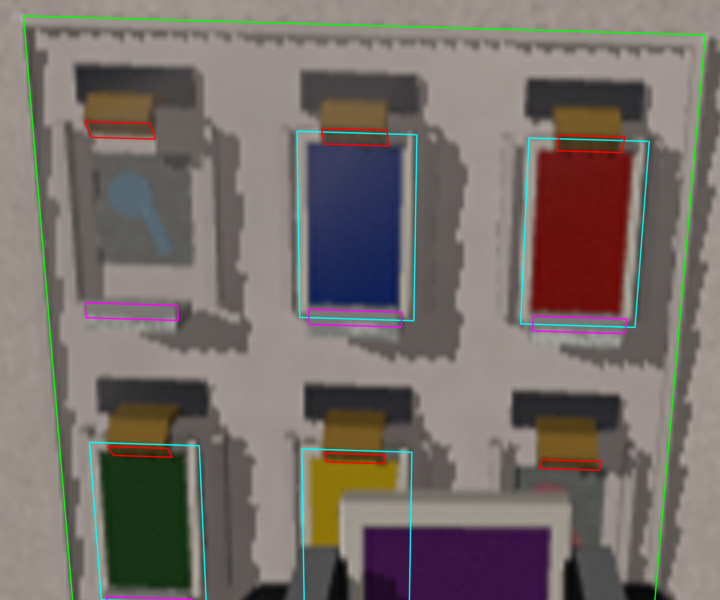

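View pics/ovtt.png

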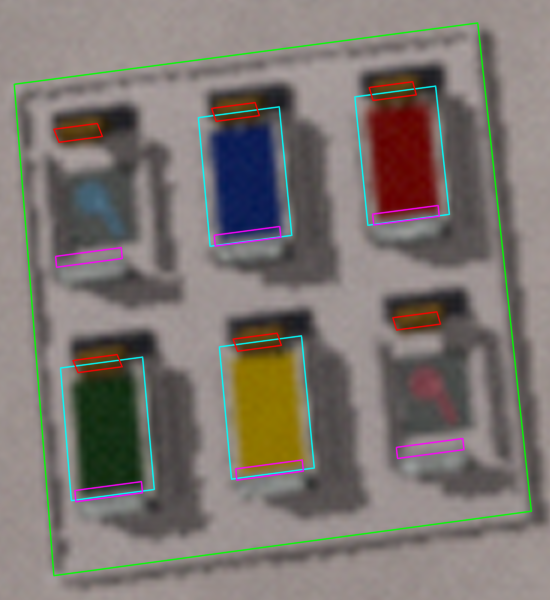

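Run:
```python
from tray import *
im=cv2.imread("pics/w6.png"); c=json.load(open("c6.json"))
pose=(.52695,.1220,188.06)
o=overlay(im,c,pose,8,0); a=cv2.resize(im,None,fx=8,fy=8,interpolation=cv2.INTER_CUBIC)
y0,y1,x0,x1=108*8,186*8,155*8,205*8
cv2.imwrite("pics/z6.png",np.hstack([a[y0:y1,x0:x1],o[y0:y1,x0:x1]])[:600])
```

```text
(no output)
```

View pics/z6.png

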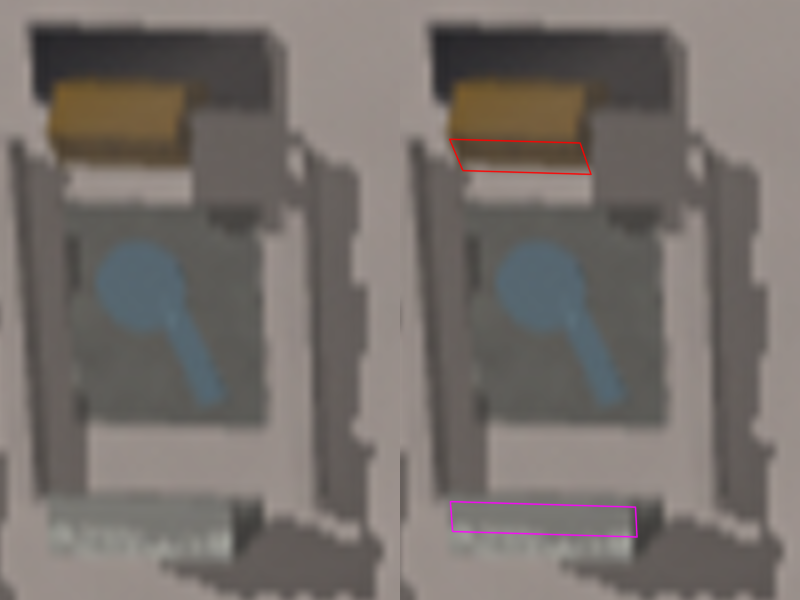

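```bash
cat >> tray.py <<'E'
TR=(.528,.1222,188.05)
def tcp_for(pk,tilt,cx,cz,gx,gz,flip=False):
    """pan underside-centre at (cx,cz) in pocket frame(mm), tilt deg low end at +x; TCP at (gx,gz) in pan frame. returns world pos, R"""
    t=np.radians(tilt); a,b=PK[pk]
    x=cx+gx*np.cos(t)+gz*np.sin(t); z=cz-gx*np.sin(t)+gz*np.cos(t)
    P=tocorners(*TR)(a+x,b,z+4)
    yaw=TR[2]-180
    R=tool(yaw,tilt)
    if flip: R=R@np.diag([-1,-1,1.])
    return P,R
E
python3 - <<'E'
from tray import *
t=np.radians(30); st()
for back in (45,12,0):
    cx=-3.0-back*np.cos(t); cz=10.5+back*np.sin(t)
    P,R=tcp_for(5,30,cx,cz,-5,5.7); print(back,P.round(4)); plan(P,R)
E
```

```text
t 4.7 pos [0.5483 0.0971 0.169 ] F [-0.1 -0.2 -0.2] w 0.33 q [ 10.  20. -10.  60.   1. 180.]
45 [0.5371 0.0649 0.0444]
d [-16.3  31.8 124.1] r [-1.26 30.07  1.27] rows>= 4.2
12 [0.5088 0.0609 0.0279]
d [-44.8  31.2 140.6] r [-1.26 30.07  1.27] rows>= 4.2
0 [0.4985 0.0594 0.0219]
d [-55.2  31.1 146.6] r [-1.26 30.07  1.27] rows>= 4.2
```

Run:
```python
from tray import *
t=np.radians(30)
cx=-3.0-45*np.cos(t); cz=10.5+45*np.sin(t)
P,R=tcp_for(5,30,cx,cz,-5,5.7); plan(P+[0,0,.04],R)
```

```text
d [-16.3  31.1  84.1] r [-1.26 30.07  1.27] rows>= 4.2
```

Emit:
step_arm([
  {"fingers": 0.0, "dx": -16, "dy": 31, "dz": 30, "rx": -0.3, "ry": 7, "rz": 0.3},
  {"fingers": 0.0, "dx": -16, "dy": 31, "dz": 60, "rx": -0.6, "ry": 14, "rz": 0.6},
  {"fingers": 0.0, "dx": -16, "dy": 31, "dz": 84, "rx": -0.9, "ry": 21, "rz": 0.9},
  {"fingers": 0.0, "dx": -16, "dy": 31, "dz": 84, "rx": -1.2, "ry": 28, "rz": 1.2},
  {"fingers": 0.0, "dx": -16, "dy": 31, "dz": 84, "rx": -1.2, "ry": 30, "rz": 1.2},
  {"fingers": 0.0, "dx": -16, "dy": 31, "dz": 84, "rx": -1.2, "ry": 30, "rz": 1.2},
  {"fingers": 0.0, "dx": -16, "dy": 31, "dz": 84, "rx": -1.2, "ry": 30, "rz": 1.2},
])

```text
time: 5.28
position: [0.5276, 0.0644, 0.0791]
orientation: [[0.863, 0.142, 0.485], [0.123, -0.99, 0.071], [0.49, -0.001, -0.872]]
wrist_force: [-2.9, -0.6, -3.1]
gripper_width: 0.324
```

Run:
```python
from tray import *
t=np.radians(30); o=st(); print(np.round(o["orientation"],3))
for back in (45,12,0):
    cx=-3.0-back*np.cos(t); cz=10.5+back*np.sin(t)
    P,R=tcp_for(5,30,cx,cz,-5,5.7); print(back,P.round(4)); plan(P,R)
```

```text
t 5.28 pos [0.5276 0.0644 0.0791] F [-2.9 -0.6 -3.1] w 0.324 q [  6.   9. -54.  -2.   1. 178.]
[[ 0.863  0.142  0.485]
 [ 0.123 -0.99   0.071]
 [ 0.49  -0.001 -0.872]]
45 [0.5371 0.0649 0.0444]
d [-8.7  0.9 34.8] r [-0.11  0.65  0.07] rows>= 0.9
12 [0.5088 0.0609 0.0279]
d [-41.7   0.8  35.2] r [-0.11  0.65  0.07] rows>= 1.3
0 [0.4985 0.0594 0.0219]
d [-53.7   0.8  35.4] r [-0.11  0.65  0.07] rows>= 1.5
```

Emit:
step_arm([
  {"fingers": 0.0, "dx": 0, "dy": 0, "dz": 0, "rx": 0, "ry": 0, "rz": 0},
  {"fingers": 0.0, "dx": 0, "dy": 0, "dz": 0, "rx": 0, "ry": 0, "rz": 0},
  {"fingers": 0.0, "dx": 0, "dy": 0, "dz": 0, "rx": 0, "ry": 0, "rz": 0},
])

```text
time: 5.53
position: [0.5422, 0.0665, 0.0875]
orientation: [[0.855, 0.143, 0.498], [0.123, -0.99, 0.072], [0.503, -0.001, -0.864]]
wrist_force: [0.2, -0.4, -0.0]
gripper_width: 0.325
```

Run:
```python
from tray import *
t=np.radians(30); o=st(); print(np.round(o["orientation"],3))
for back in (45,12,0):
    cx=-3.0-back*np.cos(t); cz=10.5+back*np.sin(t)
    P,R=tcp_for(5,30,cx,cz,-5,5.7); print(back,P.round(4)); plan(P,R)
```

```text
t 5.53 pos [0.5422 0.0665 0.0875] F [ 0.2 -0.4 -0. ] w 0.325 q [  6.   9. -53.  -2.   1. 178.]
[[ 0.855  0.143  0.498]
 [ 0.123 -0.99   0.072]
 [ 0.503 -0.001 -0.864]]
45 [0.5371 0.0649 0.0444]
d [-26.2   0.8  34.5] r [-0.12 -0.22  0.13] rows>= 1.0
12 [0.5088 0.0609 0.0279]
d [-59.2   0.8  34.4] r [-0.12 -0.22  0.13] rows>= 1.6
0 [0.4985 0.0594 0.0219]
d [-71.2   0.7  34.4] r [-0.12 -0.22  0.13] rows>= 1.9
```

Emit:
step_arm([
  {"fingers": 0.0, "dx": -7, "dy": 0.4, "dz": 12, "rx": 0, "ry": 0, "rz": 0},
  {"fingers": 0.0, "dx": -14, "dy": 0.8, "dz": 24, "rx": 0, "ry": 0, "rz": 0},
  {"fingers": 0.0, "dx": -20, "dy": 0.8, "dz": 34.5, "rx": 0, "ry": 0, "rz": 0},
  {"fingers": 0.0, "dx": -20, "dy": 0.8, "dz": 34.5, "rx": 0, "ry": 0, "rz": 0},
  {"fingers": 0.0, "dx": -20, "dy": 0.8, "dz": 34.5, "rx": 0, "ry": 0, "rz": 0},
  {"fingers": 0.0, "dx": -20, "dy": 0.8, "dz": 34.5, "rx": 0, "ry": 0, "rz": 0},
  {"fingers": 0.0, "dx": -20, "dy": 0.8, "dz": 34.5, "rx": 0, "ry": 0, "rz": 0},
  {"fingers": 0.0, "dx": -20, "dy": 0.8, "dz": 34.5, "rx": 0, "ry": 0, "rz": 0},
])

```text
time: 6.2
position: [0.5392, 0.0655, 0.0462]
orientation: [[0.856, 0.143, 0.496], [0.124, -0.99, 0.072], [0.502, -0.001, -0.865]]
wrist_force: [0.6, -0.2, 0.1]
gripper_width: 0.325
```

Run:
```python
from tray import *
t=np.radians(30); o=st(); im=snap("side","s7.png"); st(); snap("wrist","w7.png"); print(np.round(o["orientation"],3))
for back in (45,12,0):
    cx=-3.0-back*np.cos(t); cz=10.5+back*np.sin(t)
    P,R=tcp_for(5,30,cx,cz,-5,5.7); print(back,P.round(4)); plan(P,R)
cv2.imwrite("pics/s7c.png",cv2.resize(im[190:350,110:290],None,fx=4,fy=3.75,interpolation=cv2.INTER_CUBIC))
```

```text
t 6.2 pos [0.5392 0.0655 0.0462] F [ 0.6 -0.2  0.1] w 0.325 q [  6.  14. -56. -10.   1. 178.]
t 6.25 pos [0.5388 0.0655 0.046 ] F [ 0.  -0.3 -0.5] w 0.323 q [  6.  14. -56. -10.   1. 178.]
[[ 0.856  0.143  0.496]
 [ 0.124 -0.99   0.072]
 [ 0.502 -0.001 -0.865]]
45 [0.5371 0.0649 0.0444]
d [-2.   0.3  0.4] r [-0.13 -0.06  0.14] rows>= 0.0
12 [0.5088 0.0609 0.0279]
d [-35.    0.2   0.4] r [-0.13 -0.06  0.14] rows>= 0.8
0 [0.4985 0.0594 0.0219]
d [-47.    0.2   0.3] r [-0.13 -0.06  0.14] rows>= 1.1
```

View pics/s7c.png

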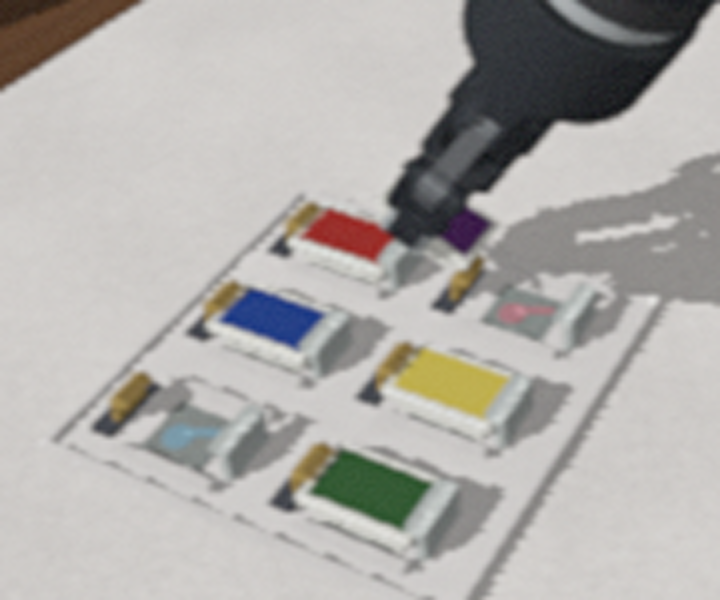

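View pics/w7.png

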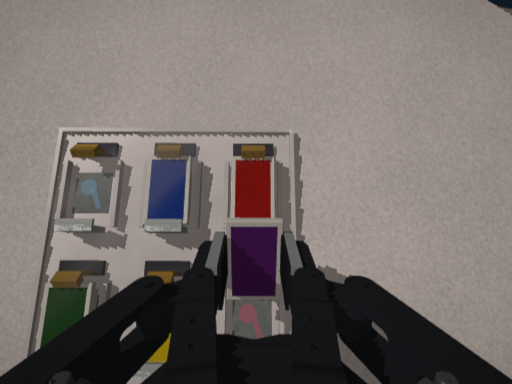

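Emit:
step_arm([
  {"fingers": 0.0, "dx": -8, "dy": 0.2, "dz": 0.4, "rx": 0, "ry": 0, "rz": 0},
  {"fingers": 0.0, "dx": -16, "dy": 0.2, "dz": 0.4, "rx": 0, "ry": 0, "rz": 0},
  {"fingers": 0.0, "dx": -24, "dy": 0.2, "dz": 0.4, "rx": 0, "ry": 0, "rz": 0},
  {"fingers": 0.0, "dx": -30, "dy": 0.2, "dz": 0.4, "rx": 0, "ry": 0, "rz": 0},
  {"fingers": 0.0, "dx": -34, "dy": 0.2, "dz": 0.4, "rx": 0, "ry": 0, "rz": 0},
  {"fingers": 0.0, "dx": -37, "dy": 0.2, "dz": 0.4, "rx": 0, "ry": 0, "rz": 0},
  {"fingers": 0.0, "dx": -39, "dy": 0.2, "dz": 0.4, "rx": 0, "ry": 0, "rz": 0},
  {"fingers": 0.0, "dx": -40, "dy": 0.2, "dz": 0.4, "rx": 0, "ry": 0, "rz": 0},
  {"fingers": 0.0, "dx": -40, "dy": 0.2, "dz": 0.4, "rx": 0, "ry": 0, "rz": 0},
  {"fingers": 0.0, "dx": -40, "dy": 0.2, "dz": 0.4, "rx": 0, "ry": 0, "rz": 0},
])

```text
time: 7.13
position: [0.5043, 0.0603, 0.0248]
orientation: [[0.857, 0.143, 0.495], [0.124, -0.99, 0.072], [0.5, -0.001, -0.866]]
wrist_force: [-0.6, 0.8, 0.1]
gripper_width: 0.324
```

Run:
```python
from tray import *
t=np.radians(30); o=st(); im=snap("side","s8.png"); snap("wrist","w8.png"); 
for back in (4,0):
    cx=-3.0-back*np.cos(t); cz=10.5+back*np.sin(t)
    P,R=tcp_for(5,30,cx,cz,-5,5.7); print(back,P.round(4)); plan(P,R)
cv2.imwrite("pics/s8c.png",cv2.resize(im[210:310,190:290],None,fx=6,fy=6,interpolation=cv2.INTER_CUBIC))
```

```text
t 7.13 pos [0.5043 0.0603 0.0248] F [-0.6  0.8  0.1] w 0.324 q [  6.  14. -62. -17.   1. 178.]
4 [0.5019 0.0599 0.0239]
d [-2.7  0.  -0.4] r [-0.13 -0.02  0.14] rows>= 0.1
0 [0.4985 0.0594 0.0219]
d [-6.7 -0.  -0.4] r [-0.13 -0.02  0.14] rows>= 0.2
```

View pics/s8c.png

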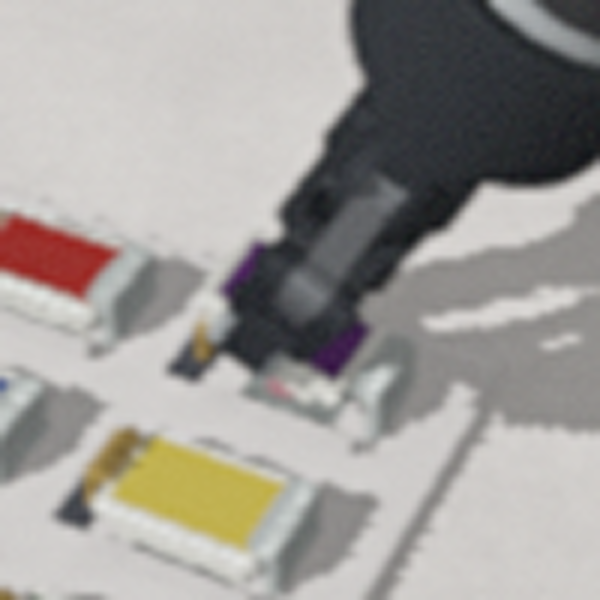

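View pics/w8.png

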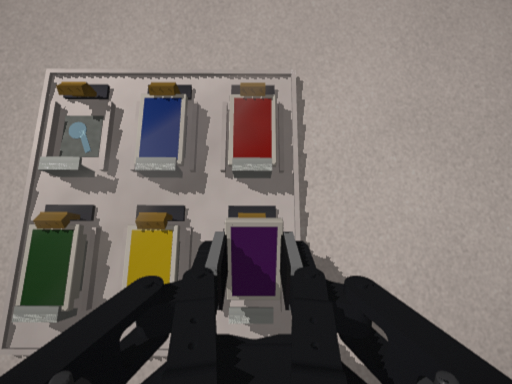

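Emit:
step_arm([
  {"fingers": 0.0, "dx": -1.5, "dy": 0, "dz": 0, "rx": 0, "ry": 0, "rz": 0},
  {"fingers": 0.0, "dx": -3, "dy": 0, "dz": 0, "rx": 0, "ry": 0, "rz": 0},
  {"fingers": 0.0, "dx": -4, "dy": 0, "dz": 0, "rx": 0, "ry": 0, "rz": 0},
  {"fingers": 0.0, "dx": -5, "dy": 0, "dz": 0, "rx": 0, "ry": 0, "rz": 0},
  {"fingers": 0.0, "dx": -5, "dy": 0, "dz": 0, "rx": 0, "ry": 0, "rz": 0},
  {"fingers": 0.0, "dx": -5, "dy": 0, "dz": 0, "rx": 0, "ry": 0, "rz": 0},
])

```text
time: 7.73
position: [0.4994, 0.0596, 0.022]
orientation: [[0.857, 0.143, 0.494], [0.124, -0.99, 0.072], [0.499, -0.001, -0.866]]
wrist_force: [0.1, -1.0, -0.4]
gripper_width: 0.325
```

Run:
```python
from tray import *
t=np.radians(30); o=st(); im=snap("side","s9.png"); w=snap("wrist","w9.png"); 
for back in (4,0):
    cx=-3.0-back*np.cos(t); cz=10.5+back*np.sin(t)
    P,R=tcp_for(5,30,cx,cz,-5,5.7); plan(P,R)
cv2.imwrite("pics/s9c.png",np.hstack([cv2.resize(im[230:300,210:270],None,fx=7,fy=7,interpolation=cv2.INTER_CUBIC),cv2.resize(w[200:330,200:300],(377,490),interpolation=cv2.INTER_CUBIC)]))
```

```text
t 7.73 pos [0.4994 0.0596 0.022 ] F [ 0.1 -1.  -0.4] w 0.325 q [  6.  14. -63. -17.   1. 178.]
d [ 2.9  0.  -0.4] r [-0.13  0.01  0.14] rows>= 0.1
d [-1.1  0.  -0.4] r [-0.13  0.01  0.14] rows>= 0.0
```

View pics/s9c.png

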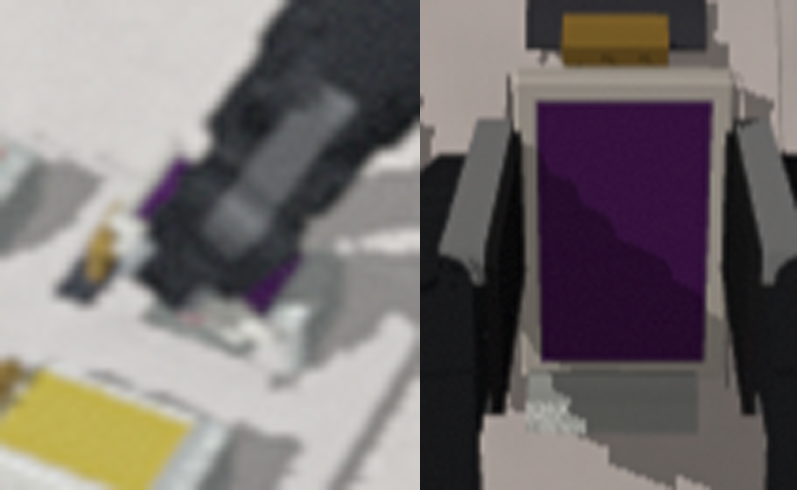

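Emit:
step_arm([
  {"fingers": 0.0, "dx": -0.7, "dy": 0, "dz": 0, "rx": 0, "ry": 0, "rz": 0},
  {"fingers": 0.0, "dx": -1.5, "dy": 0, "dz": 0, "rx": 0, "ry": 0, "rz": 0},
  {"fingers": 0.0, "dx": -2, "dy": 0, "dz": 0, "rx": 0, "ry": 0, "rz": 0},
  {"fingers": 0.0, "dx": -2, "dy": 0, "dz": 0, "rx": 0, "ry": 0, "rz": 0},
  {"fingers": 0.0, "dx": -2, "dy": 0, "dz": 0, "rx": 0, "ry": 0, "rz": 0},
])

```text
time: 8.25
position: [0.4978, 0.0594, 0.0211]
orientation: [[0.857, 0.143, 0.494], [0.124, -0.99, 0.072], [0.5, -0.001, -0.866]]
wrist_force: [-0.3, -0.1, 0.3]
gripper_width: 0.324
```

```bash
cat > look.py <<'E'
from tray import *
n=sys.argv[1]
o=st(); im=snap("side",f"s{n}.png"); w=snap("wrist",f"w{n}.png")
a=cv2.resize(im[230:300,210:270],None,fx=7,fy=7,interpolation=cv2.INTER_CUBIC)
cv2.imwrite(f"pics/c{n}.png",np.hstack([a,cv2.resize(w[200:330,200:300],(377,490),interpolation=cv2.INTER_CUBIC)]))
E
python3 look.py 10
```

```text
t 8.25 pos [0.4978 0.0594 0.0211] F [-0.3 -0.1  0.3] w 0.324 q [  6.  14. -63. -18.   1. 178.]
```

View pics/c10.png

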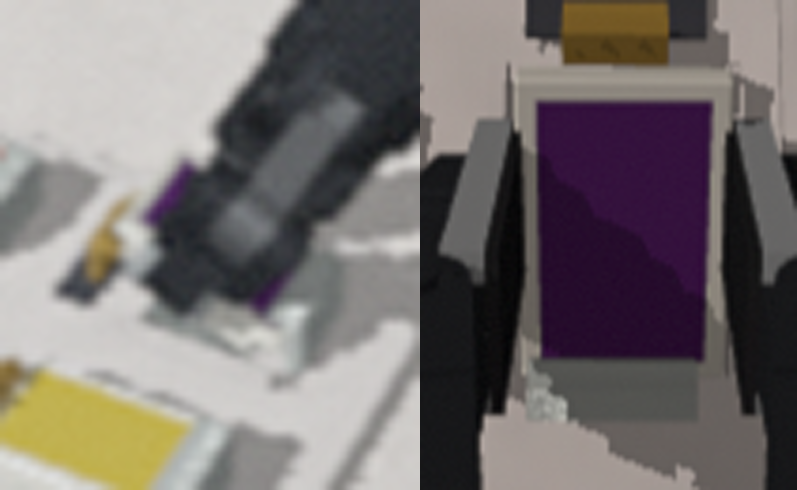

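Emit:
step_arm([
  {"fingers": 0.0, "dx": -0.7, "dy": 0, "dz": 0, "rx": 0, "ry": 0, "rz": 0},
  {"fingers": 0.0, "dx": -1.5, "dy": 0, "dz": 0, "rx": 0, "ry": 0, "rz": 0},
  {"fingers": 0.0, "dx": -2, "dy": 0, "dz": 0, "rx": 0, "ry": 0, "rz": 0},
  {"fingers": 0.0, "dx": -2, "dy": 0, "dz": 0, "rx": 0, "ry": 0, "rz": 0},
  {"fingers": 0.0, "dx": -2, "dy": 0, "dz": 0, "rx": 0, "ry": 0, "rz": 0},
])

```text
time: 8.77
position: [0.4973, 0.0593, 0.0208]
orientation: [[0.856, 0.143, 0.496], [0.124, -0.99, 0.072], [0.502, -0.001, -0.865]]
wrist_force: [1.2, 0.4, 2.1]
gripper_width: 0.323
```

```bash
python3 look.py 11
```

```text
t 8.77 pos [0.4973 0.0593 0.0208] F [1.2 0.4 2.1] w 0.323 q [  6.  14. -64. -18.   1. 178.]
```

View pics/c11.png

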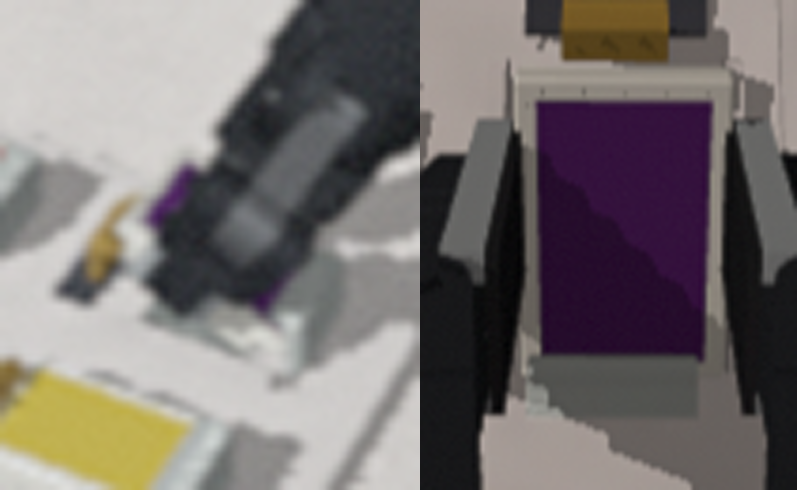

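```bash
cat >> tray.py <<'E'
def seat(tilt,corner=24.75,lift=0.0):
    t=np.radians(tilt); return corner-24*np.cos(t)-14*np.sin(t), 19*np.sin(t)+lift
E
python3 - <<'E'
from tray import *
gz=5.7
o=get_obs(); p=np.array(o["position"])
P0,R0=tcp_for(5,30,*seat(30),-5,gz); print("model contact",P0.round(4),"meas",p.round(4), ((p-P0)*1000).round(1))
for t in (24,18):
    P,R=tcp_for(5,t,*seat(t,24.5,.5),-5,gz); plan(P+(p-P0),R)
E
```

```text
model contact [0.4985 0.0595 0.0209] meas [0.4973 0.0593 0.0209] [-1.2 -0.2 -0.1]
d [0.  0.  1.7] r [-0.12 -6.11  0.14] rows>= 0.9
d [-0.8  0.   3.7] r [ -0.11 -12.11   0.15] rows>= 1.7
```

Emit:
step_arm([
  {"fingers": 0.0, "dx": 0.4, "dy": 0, "dz": 0.6, "rx": 0, "ry": -2, "rz": 0},
  {"fingers": 0.0, "dx": 0.6, "dy": 0, "dz": 1.2, "rx": 0, "ry": -4, "rz": 0},
  {"fingers": 0.0, "dx": 0.8, "dy": 0, "dz": 1.7, "rx": 0, "ry": -6, "rz": 0},
  {"fingers": 0.0, "dx": 0.6, "dy": 0, "dz": 2.4, "rx": 0, "ry": -8, "rz": 0},
  {"fingers": 0.0, "dx": 0.4, "dy": 0, "dz": 3.0, "rx": 0, "ry": -10, "rz": 0},
  {"fingers": 0.0, "dx": 0.3, "dy": 0, "dz": 3.7, "rx": 0, "ry": -12, "rz": 0},
  {"fingers": 0.0, "dx": 0.3, "dy": 0, "dz": 3.7, "rx": 0, "ry": -12, "rz": 0},
  {"fingers": 0.0, "dx": 0.3, "dy": 0, "dz": 3.7, "rx": 0, "ry": -12, "rz": 0},
])

```text
time: 9.53
position: [0.4981, 0.0594, 0.0168]
orientation: [[0.941, 0.143, 0.305], [0.136, -0.99, 0.045], [0.308, -0.001, -0.951]]
wrist_force: [3.2, 0.4, 1.3]
gripper_width: 0.326
```

```bash
python3 look.py 12
```

```text
t 9.53 pos [0.4981 0.0594 0.0168] F [3.2 0.4 1.3] w 0.326 q [  6.  16. -50.   6.   1. 178.]
```

View pics/c12.png

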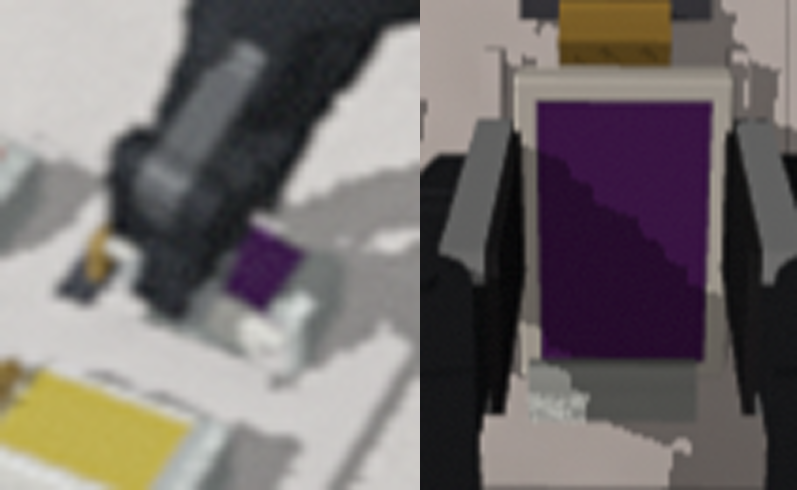

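Emit:
step_arm([
  {"fingers": 0.45, "dx": 0, "dy": 0, "dz": 0, "rx": 0, "ry": 0, "rz": 0},
  {"fingers": 0.45, "dx": 0, "dy": 0, "dz": 0, "rx": 0, "ry": 0, "rz": 0},
  {"fingers": 0.45, "dx": 0, "dy": 0, "dz": 0, "rx": 0, "ry": 0, "rz": 0},
  {"fingers": 0.45, "dx": 0, "dy": 0, "dz": -10, "rx": 0, "ry": 0, "rz": 0},
  {"fingers": 0.45, "dx": 0, "dy": 0, "dz": -25, "rx": 0, "ry": 0, "rz": 0},
  {"fingers": 0.45, "dx": 0, "dy": 0, "dz": -50, "rx": 0, "ry": 0, "rz": 0},
  {"fingers": 0.45, "dx": 0, "dy": 0, "dz": -50, "rx": 0, "ry": 0, "rz": 0},
])

```text
time: 10.22
position: [0.483, 0.0572, 0.0671]
orientation: [[0.941, 0.143, 0.308], [0.136, -0.99, 0.045], [0.311, -0.001, -0.95]]
wrist_force: [0.3, 0.5, 0.7]
gripper_width: 0.45
```

```bash
python3 look.py 13
```

```text
t 10.22 pos [0.483  0.0572 0.0671] F [0.3 0.5 0.7] w 0.45 q [  6.   9. -48.  15.   1. 178.]
```

View pics/c13.png

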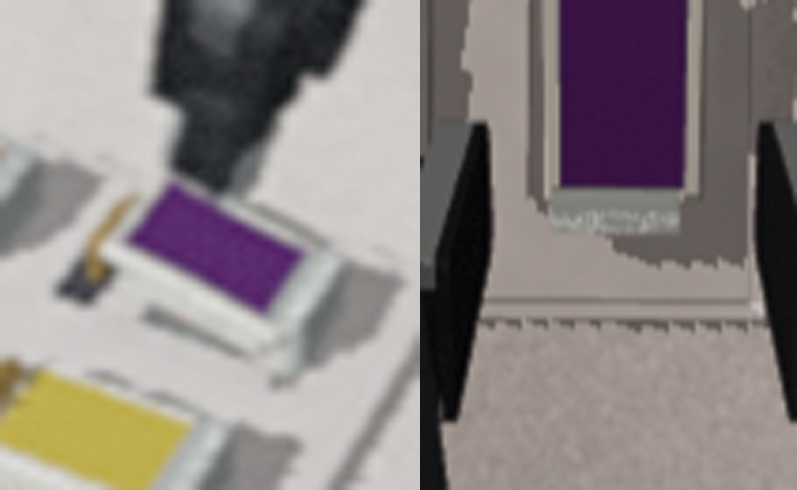

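View pics/w13.png

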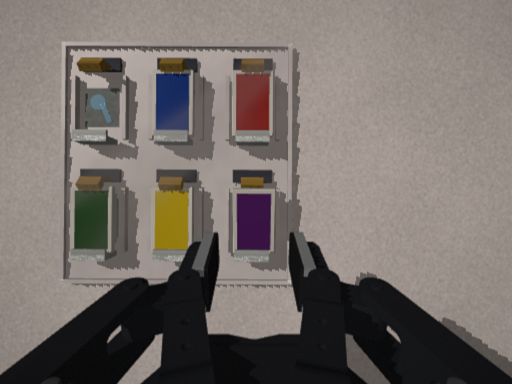

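Run:
```python
from tray import *
a,b=PK[5]; f=tocorners(*TR); P=f(a-8,b,50); print(P); plan(P,tool(TR[2]-180,0))
```

```text
[0.50196211 0.05994023 0.05      ]
d [13.5 -0.  20.5] r [ -0.07 -18.07   0.17] rows>= 2.5
```

Emit:
step_arm([
  {"fingers": 0.0, "dx": 4, "dy": 0, "dz": 4, "rx": 0, "ry": -5, "rz": 0},
  {"fingers": 0.0, "dx": 8, "dy": 0, "dz": 8, "rx": 0, "ry": -10, "rz": 0},
  {"fingers": 0.0, "dx": 11, "dy": 0, "dz": 14, "rx": 0, "ry": -15, "rz": 0},
  {"fingers": 0.0, "dx": 13.5, "dy": 0, "dz": 20, "rx": 0, "ry": -18, "rz": 0},
  {"fingers": 0.0, "dx": 13.5, "dy": 0, "dz": 20, "rx": 0, "ry": -18, "rz": 0},
  {"fingers": 0.0, "dx": 13.5, "dy": 0, "dz": 20, "rx": 0, "ry": -18, "rz": 0},
  {"fingers": 0.0, "dx": 13.5, "dy": 0, "dz": 20, "rx": 0, "ry": -18, "rz": 0},
  {"fingers": 0.0, "dx": 13.5, "dy": 0, "dz": 20, "rx": 0, "ry": -18, "rz": 0},
])

```text
time: 10.98
position: [0.4996, 0.0596, 0.0492]
orientation: [[0.99, 0.143, -0.002], [0.143, -0.99, 0.001], [-0.002, -0.001, -1.0]]
wrist_force: [0.1, 0.0, -0.7]
gripper_width: -0.004
```

```bash
python3 look.py 14
python3 - <<'E'
from tray import *
a,b=PK[5]; f=tocorners(*TR); P=f(a-8,b,18); print(P); plan(P,tool(TR[2]-180,0))
E
```

```text
t 10.98 pos [0.4996 0.0596 0.0492] F [ 0.1  0.  -0.7] w -0.004 q [  7.  22. -28.  40.   0. 179.]
[0.50196211 0.05994023 0.018     ]
d [ 1.8  0.  31.8] r [-0.05  0.05  0.18] rows>= 0.8
```

View pics/c14.png

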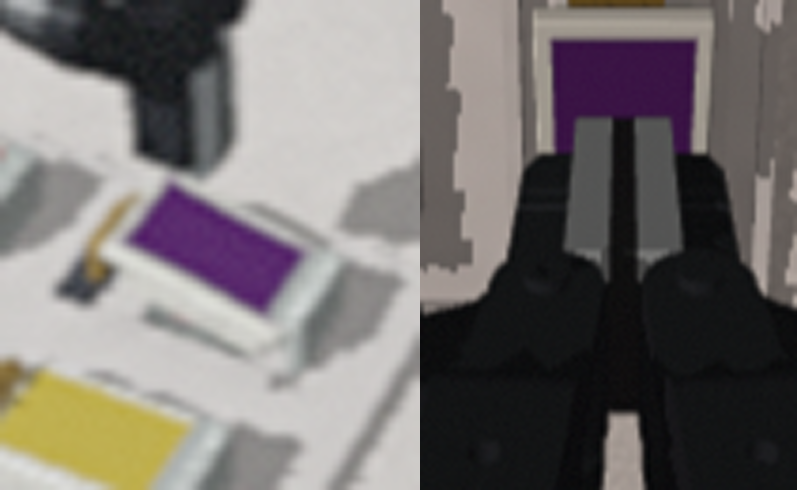

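Emit:
step_arm([
  {"fingers": 0.0, "dx": 1.5, "dy": 0, "dz": 8, "rx": 0, "ry": 0, "rz": 0},
  {"fingers": 0.0, "dx": 1.5, "dy": 0, "dz": 14, "rx": 0, "ry": 0, "rz": 0},
  {"fingers": 0.0, "dx": 1.5, "dy": 0, "dz": 18, "rx": 0, "ry": 0, "rz": 0},
  {"fingers": 0.0, "dx": 1.5, "dy": 0, "dz": 22, "rx": 0, "ry": 0, "rz": 0},
  {"fingers": 0.0, "dx": 1.5, "dy": 0, "dz": 25, "rx": 0, "ry": 0, "rz": 0},
  {"fingers": 0.0, "dx": 1.5, "dy": 0, "dz": 27, "rx": 0, "ry": 0, "rz": 0},
  {"fingers": 0.0, "dx": 1.5, "dy": 0, "dz": 27, "rx": 0, "ry": 0, "rz": 0},
])

```text
time: 11.67
position: [0.503, 0.0601, 0.0223]
orientation: [[0.99, 0.143, -0.001], [0.143, -0.99, 0.001], [-0.001, -0.001, -1.0]]
wrist_force: [0.1, -0.0, -0.3]
gripper_width: 0.001
```

```bash
python3 look.py 15
```

```text
t 11.67 pos [0.503  0.0601 0.0223] F [ 0.1 -0.  -0.3] w 0.001 q [  7.  24. -30.  37.   0. 179.]
```

View pics/c15.png

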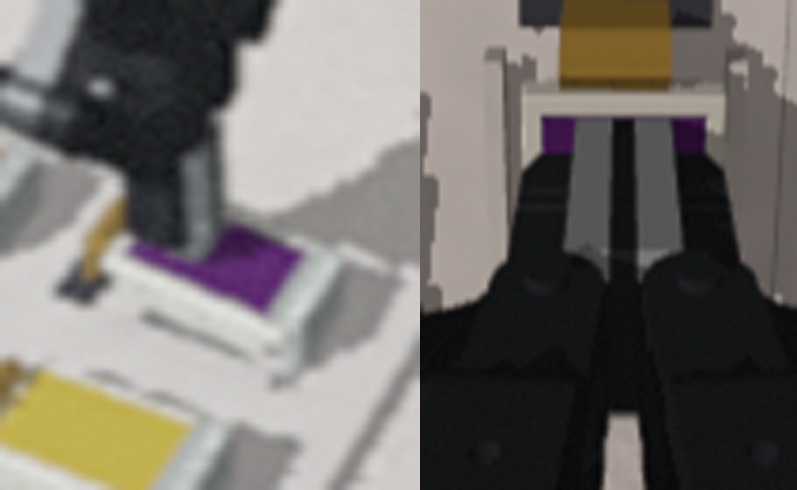

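Emit:
step_arm([
  {"fingers": 0.0, "dx": 0, "dy": 0, "dz": 1.5, "rx": 0, "ry": 0, "rz": 0},
  {"fingers": 0.0, "dx": 0, "dy": 0, "dz": 3, "rx": 0, "ry": 0, "rz": 0},
  {"fingers": 0.0, "dx": 0, "dy": 0, "dz": 4.5, "rx": 0, "ry": 0, "rz": 0},
  {"fingers": 0.0, "dx": 0, "dy": 0, "dz": 5.5, "rx": 0, "ry": 0, "rz": 0},
  {"fingers": 0.0, "dx": 0, "dy": 0, "dz": 5.5, "rx": 0, "ry": 0, "rz": 0},
])

```text
time: 12.18
position: [0.5034, 0.0602, 0.018]
orientation: [[0.99, 0.143, 0.0], [0.143, -0.99, 0.001], [0.0, -0.001, -1.0]]
wrist_force: [-1.7, -0.4, 7.5]
gripper_width: 0.002
```

```bash
python3 look.py 16
```

```text
t 12.18 pos [0.5034 0.0602 0.018 ] F [-1.7 -0.4  7.5] w 0.002 q [  7.  24. -30.  36.   0. 179.]
```

View pics/c16.png

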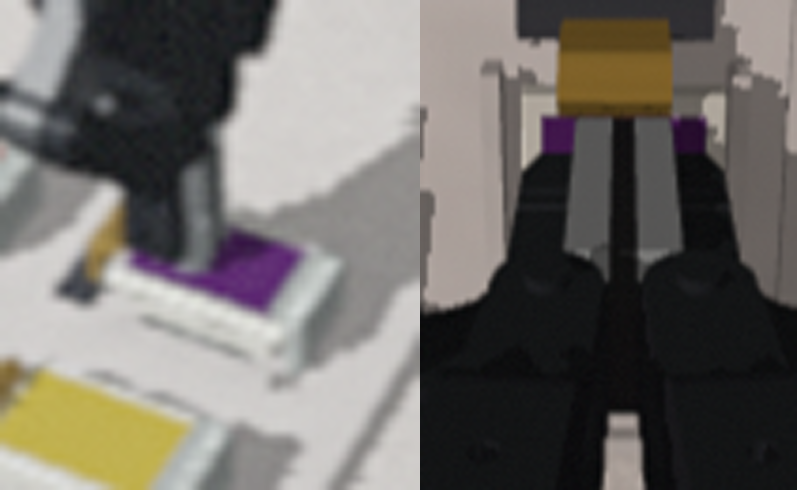

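Emit:
step_arm([
  {"fingers": 0.0, "dx": 0, "dy": 0, "dz": 1.2, "rx": 0, "ry": 0, "rz": 0},
  {"fingers": 0.0, "dx": 0, "dy": 0, "dz": 2.4, "rx": 0, "ry": 0, "rz": 0},
  {"fingers": 0.0, "dx": 0, "dy": 0, "dz": 2.4, "rx": 0, "ry": 0, "rz": 0},
])

```text
time: 12.53
position: [0.5036, 0.0602, 0.0179]
orientation: [[0.99, 0.143, 0.001], [0.143, -0.99, 0.001], [0.001, -0.001, -1.0]]
wrist_force: [-6.5, -0.6, 26.5]
gripper_width: -0.0
```

Emit:
step_arm([
  {"fingers": 0.0, "dx": 0, "dy": 0, "dz": -20, "rx": 0, "ry": 0, "rz": 0},
  {"fingers": 0.0, "dx": -10, "dy": 0, "dz": -50, "rx": 0, "ry": 0, "rz": 0},
  {"fingers": 0.0, "dx": -20, "dy": 0, "dz": -80, "rx": 0, "ry": 0, "rz": 0},
  {"fingers": 0.0, "dx": -20, "dy": 0, "dz": -80, "rx": 0, "ry": 0, "rz": 0},
])

```text
time: 12.87
position: [0.4849, 0.0574, 0.0995]
orientation: [[0.99, 0.143, 0.006], [0.143, -0.99, 0.001], [0.006, -0.001, -1.0]]
wrist_force: [0.5, -0.1, 1.1]
gripper_width: 0.002
```

```bash
python3 look.py 17
```

```text
t 12.87 pos [0.4849 0.0574 0.0995] F [ 0.5 -0.1  1.1] w 0.002 q [  7.  17. -27.  46.   0. 178.]
```

View pics/c17.png

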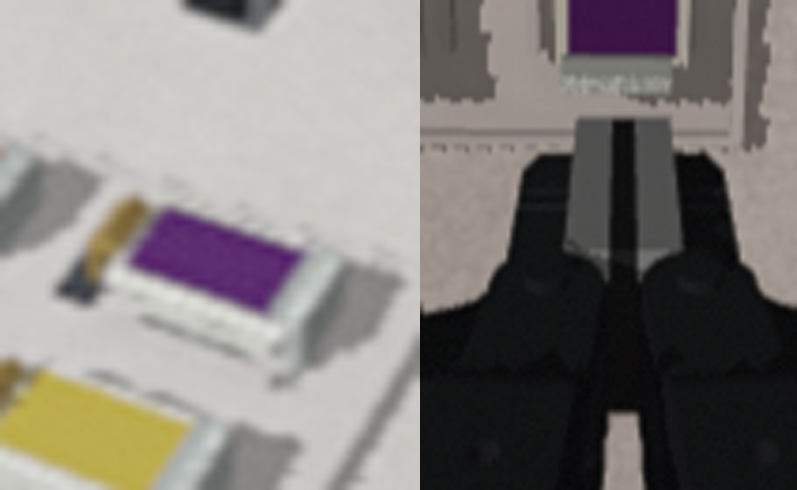

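View pics/w17.png

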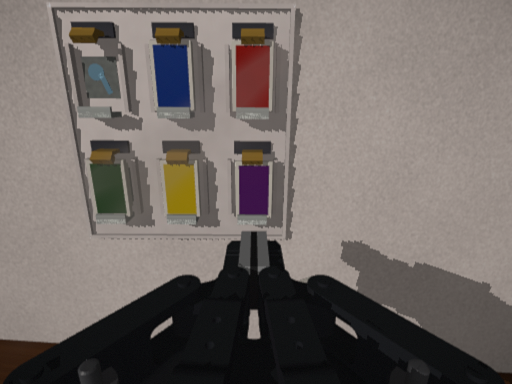

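Emit:
step_arm([
  {"fingers": 0.3, "dx": 5, "dy": 10, "dz": -20, "rx": 0, "ry": 0, "rz": -7},
  {"fingers": 0.3, "dx": 10, "dy": 30, "dz": -40, "rx": 0, "ry": 0, "rz": -14},
  {"fingers": 0.3, "dx": 15, "dy": 55, "dz": -50, "rx": 0, "ry": 0, "rz": -21},
  {"fingers": 0.55, "dx": 20, "dy": 80, "dz": -50, "rx": 0, "ry": 0, "rz": -28},
  {"fingers": 0.55, "dx": 27, "dy": 105, "dz": -50, "rx": 0, "ry": 0, "rz": -35},
  {"fingers": 0.55, "dx": 34, "dy": 130, "dz": -50, "rx": 0, "ry": 0, "rz": -42},
  {"fingers": 0.55, "dx": 41, "dy": 155, "dz": -50, "rx": 0, "ry": 0, "rz": -49},
  {"fingers": 0.55, "dx": 48, "dy": 180, "dz": -50, "rx": 0, "ry": 0, "rz": -56},
  {"fingers": 0.55, "dx": 55, "dy": 205, "dz": -50, "rx": 0, "ry": 0, "rz": -63},
  {"fingers": 0.55, "dx": 62, "dy": 230, "dz": -50, "rx": 0, "ry": 0, "rz": -70},
  {"fingers": 0.55, "dx": 69, "dy": 255, "dz": -50, "rx": 0, "ry": 0, "rz": -77},
  {"fingers": 0.55, "dx": 75, "dy": 275, "dz": -50, "rx": 0, "ry": 0, "rz": -84},
  {"fingers": 0.55, "dx": 78, "dy": 290, "dz": -50, "rx": 0, "ry": 0, "rz": -91},
  {"fingers": 0.55, "dx": 78, "dy": 294, "dz": -50, "rx": 0, "ry": 0, "rz": -98},
  {"fingers": 0.55, "dx": 78, "dy": 294, "dz": -50, "rx": 0, "ry": 0, "rz": -105},
  {"fingers": 0.55, "dx": 78, "dy": 294, "dz": -50, "rx": 0, "ry": 0, "rz": -112},
  {"fingers": 0.55, "dx": 78, "dy": 294, "dz": -50, "rx": 0, "ry": 0, "rz": -119},
  {"fingers": 0.55, "dx": 78, "dy": 294, "dz": -50, "rx": 0, "ry": 0, "rz": -126},
])

```text
time: 14.47
position: [0.6021, -0.2225, 0.142]
orientation: [[-0.702, 0.712, -0.004], [0.712, 0.702, 0.002], [0.004, -0.001, -1.0]]
wrist_force: [-0.1, 1.1, -0.4]
gripper_width: 0.549
```

Run:
```python
from tray import *
st(); plan([.6036,-.223,.15],tool(198))
```

```text
t 14.47 pos [ 0.6021 -0.2225  0.142 ] F [-0.1  1.1 -0.4] w 0.549 q [-20.  29.   1.  62.   0.  25.]
d [-1.3  0.7 -8. ] r [ 6.000e-02 -2.400e-01 -6.344e+01] rows>= 8.9
```

Emit:
step_arm([
  {"fingers": 0.55, "dx": -1, "dy": 0.5, "dz": -8, "rx": 0, "ry": 0, "rz": -7},
  {"fingers": 0.55, "dx": -1, "dy": 0.5, "dz": -8, "rx": 0, "ry": 0, "rz": -14},
  {"fingers": 0.55, "dx": -1, "dy": 0.5, "dz": -8, "rx": 0, "ry": 0, "rz": -21},
  {"fingers": 0.55, "dx": -1, "dy": 0.5, "dz": -8, "rx": 0, "ry": 0, "rz": -28},
  {"fingers": 0.55, "dx": -1, "dy": 0.5, "dz": -8, "rx": 0, "ry": 0, "rz": -35},
  {"fingers": 0.55, "dx": -1, "dy": 0.5, "dz": -8, "rx": 0, "ry": 0, "rz": -42},
  {"fingers": 0.55, "dx": -1, "dy": 0.5, "dz": -8, "rx": 0, "ry": 0, "rz": -49},
  {"fingers": 0.55, "dx": -1, "dy": 0.5, "dz": -8, "rx": 0, "ry": 0, "rz": -56},
  {"fingers": 0.55, "dx": -1, "dy": 0.5, "dz": -8, "rx": 0, "ry": 0, "rz": -61},
  {"fingers": 0.55, "dx": -1, "dy": 0.5, "dz": -8, "rx": 0, "ry": 0, "rz": -63},
  {"fingers": 0.55, "dx": -1, "dy": 0.5, "dz": -8, "rx": 0, "ry": 0, "rz": -63.4},
  {"fingers": 0.55, "dx": -1, "dy": 0.5, "dz": -8, "rx": 0, "ry": 0, "rz": -63.4},
  {"fingers": 0.55, "dx": -1, "dy": 0.5, "dz": -8, "rx": 0, "ry": 0, "rz": -63.4},
])

```text
time: 15.55
position: [0.6035, -0.2229, 0.1514]
orientation: [[-0.953, -0.302, -0.002], [-0.302, 0.953, 0.001], [0.002, 0.002, -1.0]]
wrist_force: [-0.8, -0.4, -0.1]
gripper_width: 0.547
```

```bash
python3 pans.py w18.png .0135; python3 -c "
from h import *
plan([.6036,-.223,.0055],tool(198))"
```

```text
t 15.55 pos [ 0.6035 -0.2229  0.1514] F [-0.8 -0.4 -0.1] w 0.547 q [-20.  29.   2.  63.   0. -38.]
[242, 154, 25, 41, 933] [ 12. 239. 130.] ctr [ 598.2 -224.2] rect [ 598.8 -223.9] [41.2 23.7] ax 15.4
d [-1.000e-01 -3.000e-01  1.462e+02] r [ 0.09 -0.07 -0.41] rows>= 3.5
```

View pics/w18.png

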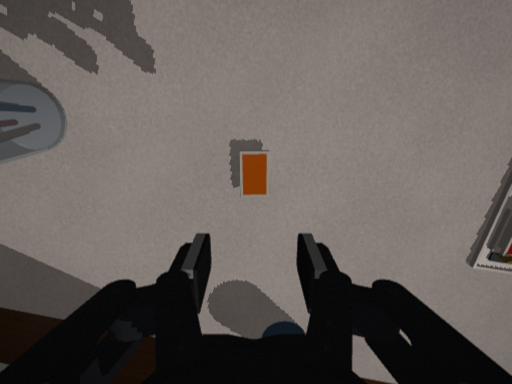

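Emit:
step_arm([
  {"fingers": 0.55, "dx": 0, "dy": 0, "dz": 35, "rx": 0, "ry": 0, "rz": -0.2},
  {"fingers": 0.55, "dx": 0, "dy": 0, "dz": 70, "rx": 0, "ry": 0, "rz": -0.2},
  {"fingers": 0.55, "dx": 0, "dy": 0, "dz": 100, "rx": 0, "ry": 0, "rz": -0.2},
  {"fingers": 0.55, "dx": 0, "dy": 0, "dz": 120, "rx": 0, "ry": 0, "rz": -0.2},
  {"fingers": 0.55, "dx": 0, "dy": 0, "dz": 134, "rx": 0, "ry": 0, "rz": -0.2},
  {"fingers": 0.55, "dx": 0, "dy": 0, "dz": 142, "rx": 0, "ry": 0, "rz": -0.2},
  {"fingers": 0.55, "dx": 0, "dy": 0, "dz": 146, "rx": 0, "ry": 0, "rz": -0.2},
  {"fingers": 0.55, "dx": 0, "dy": 0, "dz": 146, "rx": 0, "ry": 0, "rz": -0.2},
  {"fingers": 0.55, "dx": 0, "dy": 0, "dz": 146, "rx": 0, "ry": 0, "rz": -0.2},
  {"fingers": 0.55, "dx": 0, "dy": 0, "dz": 146, "rx": 0, "ry": 0, "rz": -0.2},
])

```text
time: 16.43
position: [0.6049, -0.2233, 0.008]
orientation: [[-0.952, -0.306, 0.002], [-0.306, 0.952, -0.0], [-0.002, -0.001, -1.0]]
wrist_force: [0.3, 0.7, -0.1]
gripper_width: 0.549
```

Run:
```python
from h import *
st(); snap("wrist","w19.png")
```

```text
t 16.43 pos [ 0.6049 -0.2233  0.008 ] F [ 0.3  0.7 -0.1] w 0.549 q [-20.  35. -10.  45.   0. -38.]
```

View pics/w19.png

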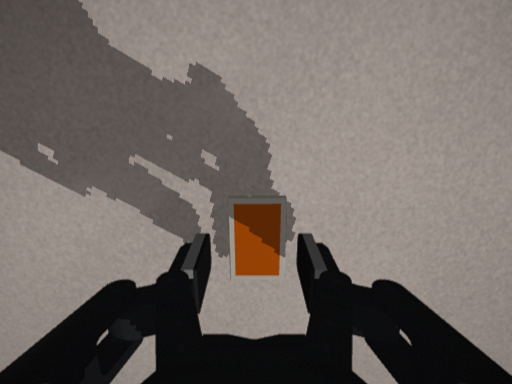

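Emit:
step_arm([
  {"fingers": 0.0, "dx": 0, "dy": 0, "dz": 0, "rx": 0, "ry": 0, "rz": 0},
  {"fingers": 0.0, "dx": 0, "dy": 0, "dz": 0, "rx": 0, "ry": 0, "rz": 0},
  {"fingers": 0.0, "dx": 0, "dy": 0, "dz": 0, "rx": 0, "ry": 0, "rz": 0},
  {"fingers": 0.0, "dx": 0, "dy": 0, "dz": 0, "rx": 0, "ry": 0, "rz": 0},
  {"fingers": 0.0, "dx": 0, "dy": 0, "dz": 0, "rx": 0, "ry": 0, "rz": 0},
  {"fingers": 0.0, "dx": 0, "dy": 0, "dz": 0, "rx": 0, "ry": 0, "rz": 0},
])

```text
time: 16.98
position: [0.6047, -0.2232, 0.008]
orientation: [[-0.952, -0.306, 0.002], [-0.306, 0.952, -0.0], [-0.002, -0.001, -1.0]]
wrist_force: [-0.6, -0.6, 6.5]
gripper_width: 0.329
```

Run:
```python
from tray import *
st(); snap("wrist","w20.png")
a,b=PK[0]; print(tocorners(*TR)(a,b,0))
t=np.radians(30)
cx,cz=seat(30,24.75,1.0)
for back,up in ((45,.05),(45,0),(0,0)):
    P,R=tcp_for(0,30,cx-back*np.cos(t),cz+back*np.sin(t),-5.5,6,True); print(P.round(4))
    plan(P+[0,0,up],R)
```

```text
t 16.98 pos [ 0.6047 -0.2232  0.008 ] F [-0.6 -0.6  6.5] w 0.329 q [-20.  35. -10.  45.   0. -38.]
[0.56195906 0.18558006 0.        ]
[0.6053 0.1917 0.0449]
d [-127.8  394.7  -87. ] r [  2.54 -29.83   9.56] rows>= 10.2
[0.6053 0.1917 0.0449]
d [-127.7  394.8  -37. ] r [  2.54 -29.83   9.56] rows>= 10.0
[0.5667 0.1863 0.0224]
d [-89.3 401.4 -14.5] r [  2.54 -29.83   9.56] rows>= 9.9
```

View pics/w20.png

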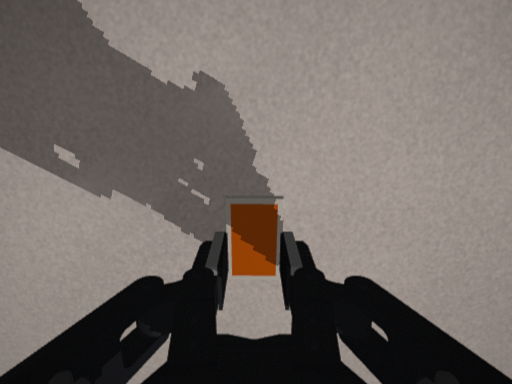

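Emit:
step_arm([
  {"fingers": 0.0, "dx": 0, "dy": 0, "dz": -20, "rx": 0, "ry": 0, "rz": 0},
  {"fingers": 0.0, "dx": 0, "dy": 0, "dz": -50, "rx": 0, "ry": 0, "rz": 0},
  {"fingers": 0.0, "dx": 0, "dy": 0, "dz": -80, "rx": 0, "ry": 0, "rz": 0},
  {"fingers": 0.0, "dx": 0, "dy": 0, "dz": -100, "rx": 0, "ry": 0, "rz": 0},
  {"fingers": 0.0, "dx": 0, "dy": 0, "dz": -110, "rx": 0, "ry": 0, "rz": 0},
  {"fingers": 0.0, "dx": 0, "dy": 0, "dz": -110, "rx": 0, "ry": 0, "rz": 0},
])

```text
time: 17.53
position: [0.6056, -0.2236, 0.1194]
orientation: [[-0.952, -0.306, 0.004], [-0.306, 0.952, -0.001], [-0.004, -0.002, -1.0]]
wrist_force: [0.7, -0.4, 0.5]
gripper_width: 0.323
```

Run:
```python
from tray import *
o=st(); im=snap("wrist","w21.png"); s=snap("side","s21.png")
cv2.imwrite("pics/c21.png",np.hstack([cv2.resize(s[60:220,200:360],(480,480),interpolation=cv2.INTER_CUBIC),cv2.resize(im[190:290,205:305],(320,480))]))
c=calibration("wrist")
o=get_obs(); T=np.array(o["orientation"]); p0=np.array(o["position"])
hsv=cv2.cvtColor(im,cv2.COLOR_BGR2HSV).astype(int)
m=((hsv[190:290,220:290,1]>150)).astype(np.uint8)
k,l,stt,_=cv2.connectedComponentsWithStats(m); i=1+np.argmax(stt[1:,4]); ys,xs=np.nonzero(l==i); print(stt[i])
for h in (8,5.5,3):
    pts=[]
    for p in np.c_[xs+220,ys+190]:
        e,d=ray(c,p); e=T.T@(e-p0); d=T.T@d; s_=(-h/1000-e[2])/d[2]; pts.append((e+s_*d)[:2]*1000)
    print(h,cv2.minAreaRect(np.array(pts,np.float32)))
t=np.radians(30)
cx,cz=seat(30,24.75,1.0)
for back,up in ((45,.05),(45,0),(0,0)):
    P,R=tcp_for(0,30,cx-back*np.cos(t),cz+back*np.sin(t),-5.8,8,True); print(P.round(4))
    plan(P+[0,0,up],R)
```

```text
t 17.53 pos [ 0.6056 -0.2236  0.1194] F [ 0.7 -0.4  0.5] w 0.323 q [-20.  30.  -2.  58.   0. -38.]
[  11   14   47   72 3219]
8 ((7.261693954467773, -0.5840158462524414), (40.84156799316406, 23.388132095336914), 0.332590252161026)
5.5 ((5.944258689880371, -0.5831718444824219), (41.6041259765625, 23.82480812072754), 0.332591712474823)
3 ((4.626825332641602, -0.5823202133178711), (42.36668014526367, 24.261493682861328), 0.3325899839401245)
[0.6046 0.1916 0.0468]
d [-128.1  394.1   19.4] r [  2.63 -29.99   9.54] rows>= 9.9
[0.6046 0.1916 0.0468]
d [-128.1  394.    69.4] r [  2.63 -29.99   9.54] rows>= 10.1
[0.566  0.1861 0.0243]
d [-89.7 400.6  92. ] r [  2.63 -29.99   9.54] rows>= 10.1
```

View pics/c21.png

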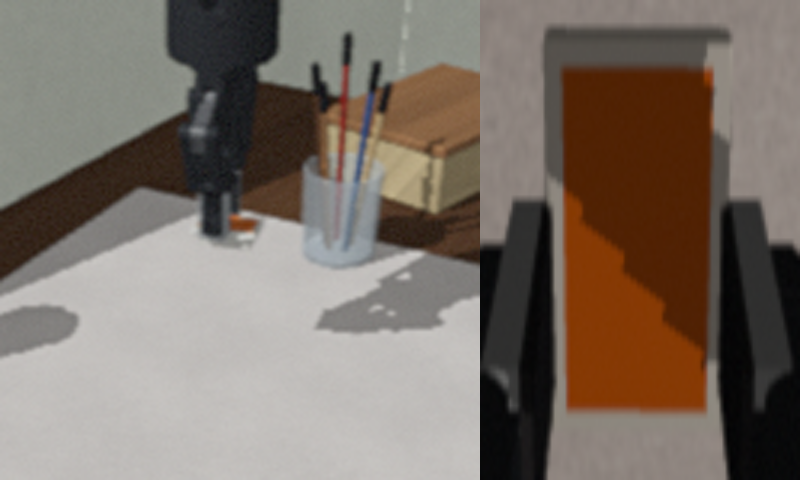

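Emit:
step_arm([
  {"fingers": 0.0, "dx": -8, "dy": 25, "dz": -10, "rx": 0, "ry": 0, "rz": 0},
  {"fingers": 0.0, "dx": -20, "dy": 60, "dz": -20, "rx": 0.3, "ry": -3, "rz": 1},
  {"fingers": 0.0, "dx": -32, "dy": 98, "dz": -20, "rx": 0.5, "ry": -6, "rz": 2},
  {"fingers": 0.0, "dx": -44, "dy": 136, "dz": -20, "rx": 0.8, "ry": -9, "rz": 3},
  {"fingers": 0.0, "dx": -56, "dy": 174, "dz": -20, "rx": 1.1, "ry": -12, "rz": 4},
  {"fingers": 0.0, "dx": -69, "dy": 212, "dz": -20, "rx": 1.3, "ry": -15, "rz": 5},
  {"fingers": 0.0, "dx": -81, "dy": 250, "dz": -20, "rx": 1.6, "ry": -18, "rz": 6},
  {"fingers": 0.0, "dx": -94, "dy": 288, "dz": -20, "rx": 1.8, "ry": -21, "rz": 7},
  {"fingers": 0.0, "dx": -105, "dy": 322, "dz": -10, "rx": 2.1, "ry": -24, "rz": 8},
  {"fingers": 0.0, "dx": -115, "dy": 352, "dz": 0, "rx": 2.4, "ry": -27, "rz": 9},
  {"fingers": 0.0, "dx": -123, "dy": 376, "dz": 10, "rx": 2.6, "ry": -30, "rz": 9.5},
  {"fingers": 0.0, "dx": -127, "dy": 389, "dz": 17, "rx": 2.6, "ry": -30, "rz": 9.5},
  {"fingers": 0.0, "dx": -128, "dy": 394, "dz": 20, "rx": 2.6, "ry": -30, "rz": 9.5},
  {"fingers": 0.0, "dx": -128, "dy": 394, "dz": 20, "rx": 2.6, "ry": -30, "rz": 9.5},
  {"fingers": 0.0, "dx": -128, "dy": 394, "dz": 20, "rx": 2.6, "ry": -30, "rz": 9.5},
  {"fingers": 0.0, "dx": -128, "dy": 394, "dz": 20, "rx": 2.6, "ry": -30, "rz": 9.5},
  {"fingers": 0.0, "dx": -128, "dy": 394, "dz": 20, "rx": 2.6, "ry": -30, "rz": 9.5},
])

```text
time: 19.05
position: [0.606, 0.1903, 0.0976]
orientation: [[-0.857, -0.139, 0.497], [-0.12, 0.99, 0.07], [-0.502, 0.0, -0.865]]
wrist_force: [-1.8, 0.5, -0.6]
gripper_width: 0.325
```

```bash
cat > pl.py <<'E'
from tray import *
t=np.radians(30); cx,cz=seat(30,24.75,1.0)
for back,up in ((45,.05),(45,0),(12,0),(5,0),(0,0)):
    P,R=tcp_for(0,30,cx-back*np.cos(t),cz+back*np.sin(t),-5.9,8,True); print(back,P.round(4))
    plan(P+[0,0,up],R)
E
python3 look.py 22; python3 pl.py
```

```text
t 19.05 pos [0.606  0.1903 0.0976] F [-1.8  0.5 -0.6] w 0.325 q [ 21.  15. -40.   5.  -6.  11.]
45 [0.6046 0.1916 0.0469]
d [1.3 1.4 0.1] r [-0.02  0.12 -0.05] rows>= 0.0
45 [0.6046 0.1916 0.0469]
d [26.4  1.4 43.4] r [-0.02  0.12 -0.05] rows>= 1.2
12 [0.5764 0.1876 0.0304]
d [59.4  1.3 43.3] r [-0.02  0.12 -0.05] rows>= 1.8
5 [0.5703 0.1868 0.0269]
d [66.4  1.3 43.3] r [-0.02  0.12 -0.05] rows>= 1.9
0 [0.5661 0.1862 0.0244]
d [71.4  1.3 43.3] r [-0.02  0.12 -0.05] rows>= 2.0
```

View pics/w22.png

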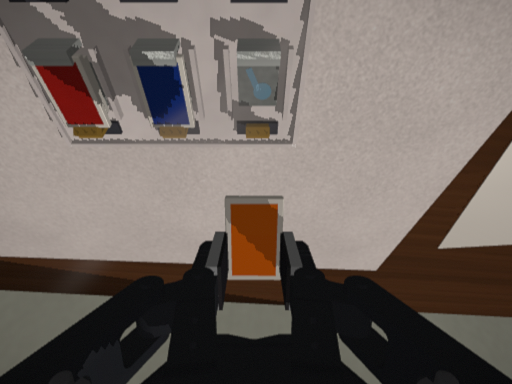

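View pics/s22.png

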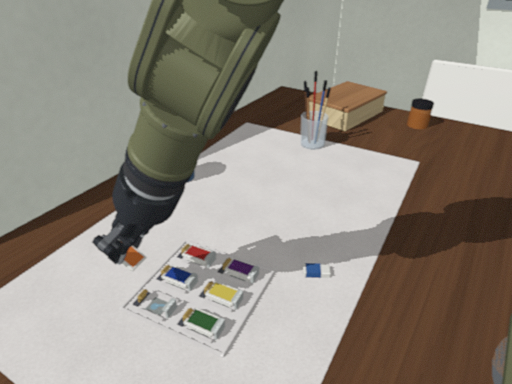

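Emit:
step_arm([
  {"fingers": 0.0, "dx": 7, "dy": 0.6, "dz": 12, "rx": 0, "ry": 0, "rz": 0},
  {"fingers": 0.0, "dx": 15, "dy": 1.2, "dz": 24, "rx": 0, "ry": 0, "rz": 0},
  {"fingers": 0.0, "dx": 22, "dy": 1.3, "dz": 35, "rx": 0, "ry": 0, "rz": 0},
  {"fingers": 0.0, "dx": 29, "dy": 1.3, "dz": 41, "rx": 0, "ry": 0, "rz": 0},
  {"fingers": 0.0, "dx": 36, "dy": 1.3, "dz": 43, "rx": 0, "ry": 0, "rz": 0},
  {"fingers": 0.0, "dx": 43, "dy": 1.3, "dz": 43, "rx": 0, "ry": 0, "rz": 0},
  {"fingers": 0.0, "dx": 49, "dy": 1.3, "dz": 43, "rx": 0, "ry": 0, "rz": 0},
  {"fingers": 0.0, "dx": 54, "dy": 1.3, "dz": 43, "rx": 0, "ry": 0, "rz": 0},
  {"fingers": 0.0, "dx": 58, "dy": 1.3, "dz": 43, "rx": 0, "ry": 0, "rz": 0},
  {"fingers": 0.0, "dx": 59, "dy": 1.3, "dz": 43, "rx": 0, "ry": 0, "rz": 0},
  {"fingers": 0.0, "dx": 59, "dy": 1.3, "dz": 43, "rx": 0, "ry": 0, "rz": 0},
  {"fingers": 0.0, "dx": 59, "dy": 1.3, "dz": 43, "rx": 0, "ry": 0, "rz": 0},
  {"fingers": 0.0, "dx": 59, "dy": 1.3, "dz": 43, "rx": 0, "ry": 0, "rz": 0},
])

```text
time: 20.23
position: [0.5762, 0.1887, 0.0307]
orientation: [[-0.856, -0.141, 0.497], [-0.122, 0.99, 0.071], [-0.502, 0.0, -0.865]]
wrist_force: [0.1, 0.1, -0.0]
gripper_width: 0.327
```

```bash
sed -i 's/im\[230:300,210:270\]/im[265:335,115:175] if len(sys.argv)>2 else im[230:300,210:270]/' look.py; python3 look.py 23 b; python3 pl.py
```

```text
t 20.23 pos [0.5762 0.1887 0.0307] F [ 0.1  0.1 -0. ] w 0.327 q [ 22.  20. -49.  -8.  -7.  12.]
45 [0.6046 0.1916 0.0469]
d [-58.   -1.1 -43. ] r [0.03 0.11 0.03] rows>= 1.7
45 [0.6046 0.1916 0.0469]
d [-32.9  -1.1   0.3] r [0.03 0.11 0.03] rows>= 0.8
12 [0.5764 0.1876 0.0304]
d [ 0.1 -1.1  0.2] r [0.03 0.11 0.03] rows>= 0.0
5 [0.5703 0.1868 0.0269]
d [ 7.1 -1.1  0.2] r [0.03 0.11 0.03] rows>= 0.2
0 [0.5661 0.1862 0.0244]
d [12.1 -1.1  0.2] r [0.03 0.11 0.03] rows>= 0.3
```

View pics/w23.png

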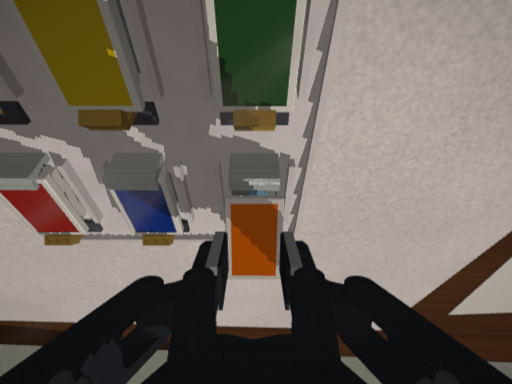

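View pics/c23.png

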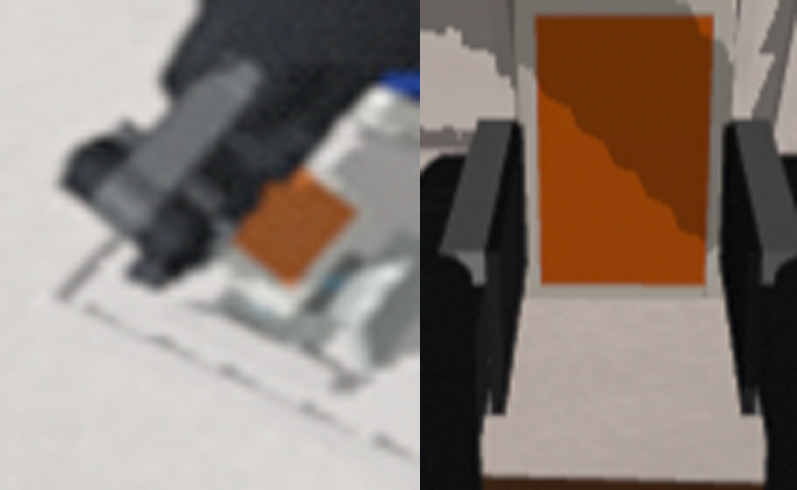

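Emit:
step_arm([
  {"fingers": 0.0, "dx": 2, "dy": -0.3, "dz": 0.2, "rx": 0, "ry": 0, "rz": 0},
  {"fingers": 0.0, "dx": 4, "dy": -0.6, "dz": 0.2, "rx": 0, "ry": 0, "rz": 0},
  {"fingers": 0.0, "dx": 6, "dy": -0.6, "dz": 0.2, "rx": 0, "ry": 0, "rz": 0},
  {"fingers": 0.0, "dx": 8, "dy": -0.6, "dz": 0.2, "rx": 0, "ry": 0, "rz": 0},
  {"fingers": 0.0, "dx": 9, "dy": -0.6, "dz": 0.2, "rx": 0, "ry": 0, "rz": 0},
  {"fingers": 0.0, "dx": 10, "dy": -0.6, "dz": 0.2, "rx": 0, "ry": 0, "rz": 0},
  {"fingers": 0.0, "dx": 10, "dy": -0.6, "dz": 0.2, "rx": 0, "ry": 0, "rz": 0},
  {"fingers": 0.0, "dx": 10, "dy": -0.6, "dz": 0.2, "rx": 0, "ry": 0, "rz": 0},
])

```text
time: 21.0
position: [0.5672, 0.1866, 0.0249]
orientation: [[-0.857, -0.141, 0.496], [-0.122, 0.99, 0.071], [-0.501, -0.0, -0.866]]
wrist_force: [-0.3, -0.1, 0.0]
gripper_width: 0.326
```

```bash
sed -i 's/w\[200:330,200:300\]/(w[150:280,200:300] if len(sys.argv)>2 else w[200:330,200:300])/' look.py; python3 look.py 24 b; python3 pl.py | tail -1
```

```text
t 21.0 pos [0.5672 0.1866 0.0249] F [-0.3 -0.1  0. ] w 0.326 q [ 22.  20. -50. -10.  -7.  12.]
d [ 1.5 -0.4 -0.1] r [0.02 0.07 0.04] rows>= 0.0
```

View pics/c24.png

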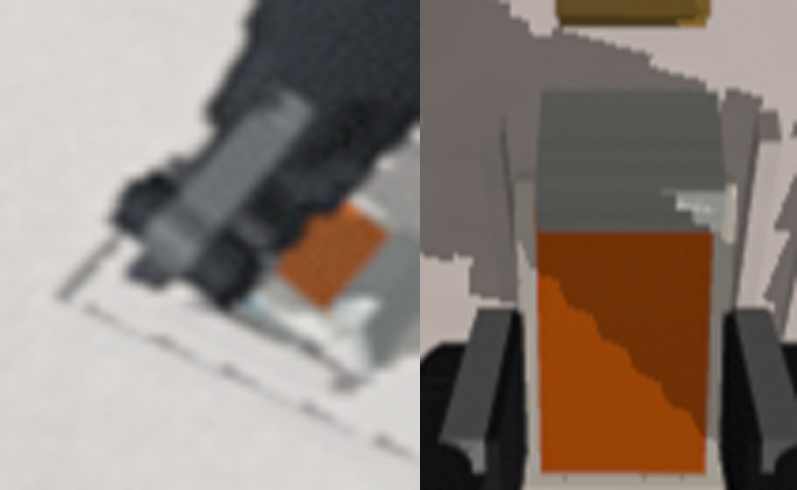

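Emit:
step_arm([
  {"fingers": 0.0, "dx": 0.8, "dy": 0, "dz": 0, "rx": 0, "ry": 0, "rz": 0},
  {"fingers": 0.0, "dx": 1.6, "dy": -0.3, "dz": 0, "rx": 0, "ry": 0, "rz": 0},
  {"fingers": 0.0, "dx": 2.4, "dy": -0.3, "dz": 0, "rx": 0, "ry": 0, "rz": 0},
  {"fingers": 0.0, "dx": 3, "dy": -0.3, "dz": 0, "rx": 0, "ry": 0, "rz": 0},
  {"fingers": 0.0, "dx": 3, "dy": -0.3, "dz": 0, "rx": 0, "ry": 0, "rz": 0},
  {"fingers": 0.0, "dx": 3, "dy": -0.3, "dz": 0, "rx": 0, "ry": 0, "rz": 0},
])

```text
time: 21.6
position: [0.5651, 0.186, 0.0238]
orientation: [[-0.857, -0.141, 0.497], [-0.122, 0.99, 0.071], [-0.502, -0.0, -0.865]]
wrist_force: [0.5, 0.1, 0.1]
gripper_width: 0.325
```

```bash
python3 look.py 25 b; python3 pl.py | tail -1
```

```text
t 21.6 pos [0.5651 0.186  0.0238] F [0.5 0.1 0.1] w 0.325 q [ 22.  20. -51. -10.  -7.  12.]
d [-1.2 -0.  -0.1] r [0.02 0.1  0.03] rows>= 0.0
```

View pics/c25.png

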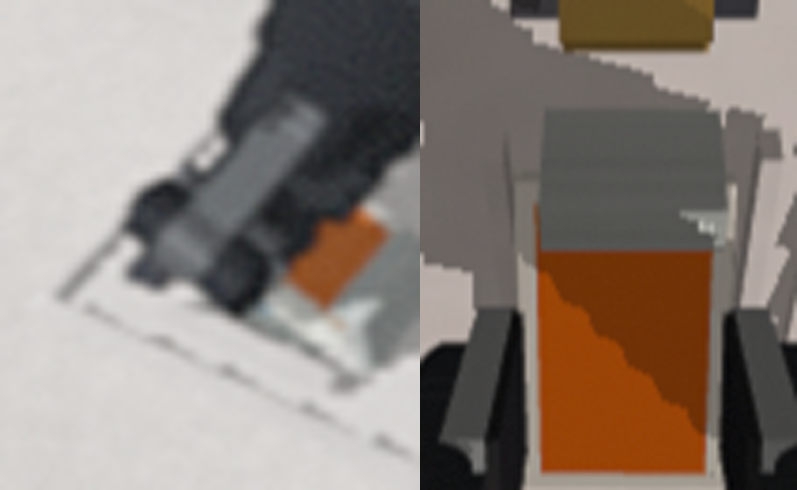

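Deeper under the lip, no contact yet; pushing on until felt.

Emit:
step_arm([
  {"fingers": 0.0, "dx": 0.8, "dy": 0, "dz": 0, "rx": 0, "ry": 0, "rz": 0},
  {"fingers": 0.0, "dx": 1.6, "dy": 0, "dz": 0, "rx": 0, "ry": 0, "rz": 0},
  {"fingers": 0.0, "dx": 2, "dy": 0, "dz": 0, "rx": 0, "ry": 0, "rz": 0},
  {"fingers": 0.0, "dx": 2, "dy": 0, "dz": 0, "rx": 0, "ry": 0, "rz": 0},
  {"fingers": 0.0, "dx": 2, "dy": 0, "dz": 0, "rx": 0, "ry": 0, "rz": 0},
])

```text
time: 22.12
position: [0.5648, 0.1861, 0.0237]
orientation: [[-0.855, -0.14, 0.499], [-0.121, 0.99, 0.071], [-0.504, 0.0, -0.864]]
wrist_force: [5.3, -0.1, 1.9]
gripper_width: 0.32
```

```bash
python3 look.py 26 b; python3 pl.py | tail -1
```

```text
t 22.12 pos [0.5648 0.1861 0.0237] F [ 5.3 -0.1  1.9] w 0.32 q [ 22.  20. -51. -11.  -7.  12.]
d [-1.4 -0.1  0. ] r [0.01 0.26 0.01] rows>= 0.0
```

View pics/c26.png

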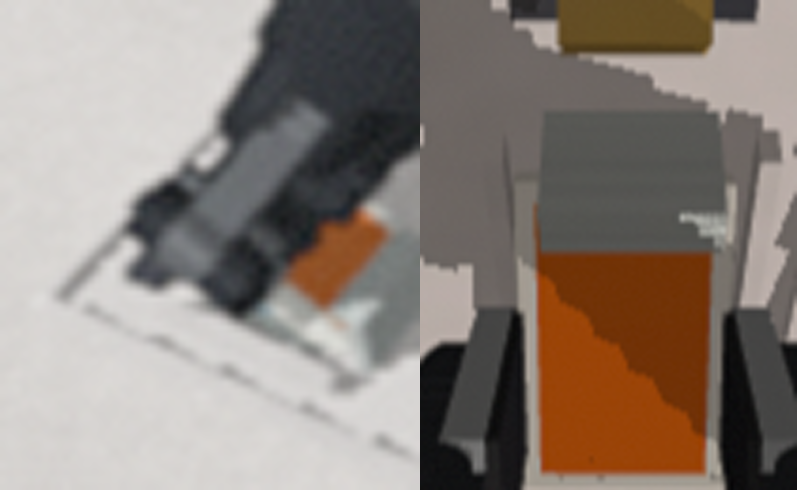

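Run:
```python
from tray import *
o=get_obs(); p=np.array(o["position"])
P0,R0=tcp_for(0,30,*seat(30,24.75,1),-5.9,8,True); print(((p-P0)*1000).round(1))
for t in (24,18):
    P,R=tcp_for(0,t,*seat(t,24.5,1),-5.9,8,True); plan(P+(p-P0),R)
```

```text
[-1.3 -0.1 -0.7]
d [ 0.  -0.   2.2] r [0.01 6.26 0.01] rows>= 0.9
d [ 0.6 -0.   4.3] r [1.000e-02 1.226e+01 1.000e-02] rows>= 1.7
```

Emit:
step_arm([
  {"fingers": 0.0, "dx": -0.6, "dy": 0, "dz": 0.7, "rx": 0, "ry": 2, "rz": 0},
  {"fingers": 0.0, "dx": -0.8, "dy": 0, "dz": 1.4, "rx": 0, "ry": 4, "rz": 0},
  {"fingers": 0.0, "dx": -0.8, "dy": 0, "dz": 2.2, "rx": 0, "ry": 6, "rz": 0},
  {"fingers": 0.0, "dx": -0.7, "dy": 0, "dz": 2.9, "rx": 0, "ry": 8, "rz": 0},
  {"fingers": 0.0, "dx": -0.5, "dy": 0, "dz": 3.6, "rx": 0, "ry": 10, "rz": 0},
  {"fingers": 0.0, "dx": -0.3, "dy": 0, "dz": 4.3, "rx": 0, "ry": 12, "rz": 0},
  {"fingers": 0.0, "dx": -0.3, "dy": 0, "dz": 4.3, "rx": 0, "ry": 12, "rz": 0},
  {"fingers": 0.0, "dx": -0.3, "dy": 0, "dz": 4.3, "rx": 0, "ry": 12, "rz": 0},
])

```text
time: 22.88
position: [0.5663, 0.1867, 0.0192]
orientation: [[-0.941, -0.141, 0.309], [-0.134, 0.99, 0.045], [-0.312, 0.001, -0.95]]
wrist_force: [4.6, 1.5, 1.7]
gripper_width: 0.326
```

```bash
python3 look.py 27 b
```

```text
t 22.88 pos [0.5663 0.1867 0.0192] F [4.6 1.5 1.7] w 0.326 q [ 20.  22. -38.  12.  -4.  12.]
```

View pics/c27.png

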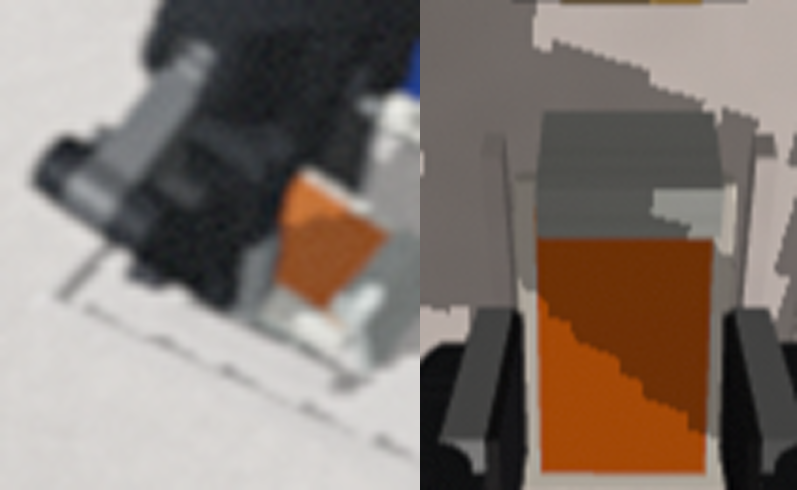

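Emit:
step_arm([
  {"fingers": 0.45, "dx": 0, "dy": 0, "dz": 0, "rx": 0, "ry": 0, "rz": 0},
  {"fingers": 0.45, "dx": 0, "dy": 0, "dz": 0, "rx": 0, "ry": 0, "rz": 0},
  {"fingers": 0.45, "dx": 0, "dy": 0, "dz": 0, "rx": 0, "ry": 0, "rz": 0},
  {"fingers": 0.45, "dx": 0, "dy": 0, "dz": -10, "rx": 0, "ry": 0, "rz": 0},
  {"fingers": 0.45, "dx": 0, "dy": 0, "dz": -25, "rx": 0, "ry": 0, "rz": 0},
  {"fingers": 0.45, "dx": 0, "dy": 0, "dz": -50, "rx": 0, "ry": 0, "rz": 0},
  {"fingers": 0.45, "dx": 0, "dy": 0, "dz": -50, "rx": 0, "ry": 0, "rz": 0},
  {"fingers": 0.45, "dx": 0, "dy": 0, "dz": -50, "rx": 0, "ry": 0, "rz": 0},
])

```text
time: 23.65
position: [0.5501, 0.1841, 0.068]
orientation: [[-0.941, -0.141, 0.309], [-0.134, 0.99, 0.045], [-0.312, 0.001, -0.95]]
wrist_force: [-0.4, 0.3, -0.0]
gripper_width: 0.447
```

```bash
python3 look.py 28 b;  python3 - <<'E'
from tray import *
a,b=PK[0]; f=tocorners(*TR); P=f(a-7,b,50); print(P); plan(P,tool(TR[2],0))
E
```

```text
t 23.65 pos [0.5501 0.1841 0.068 ] F [-0.4  0.3 -0. ] w 0.447 q [ 21.  17. -36.  19.  -4.  12.]
[0.56889008 0.18656032 0.05      ]
d [-13.8   0.   21.6] r [ 0.   18.01  0.06] rows>= 2.5
```

View pics/c28.png

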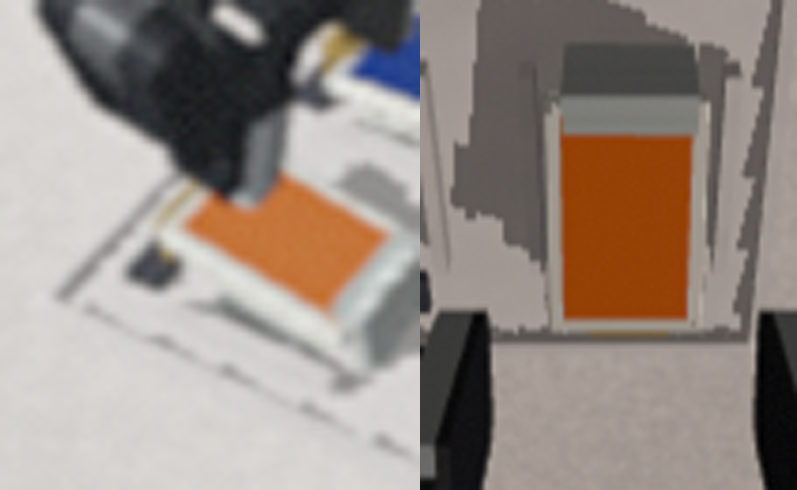

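View pics/w28.png

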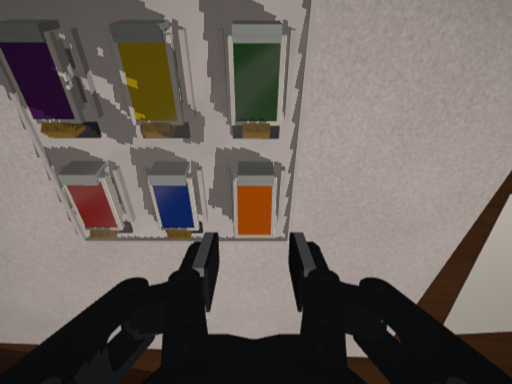

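Emit:
step_arm([
  {"fingers": 0.0, "dx": -4, "dy": 0, "dz": 3, "rx": 0, "ry": 5, "rz": 0},
  {"fingers": 0.0, "dx": -8, "dy": 0, "dz": 8, "rx": 0, "ry": 10, "rz": 0},
  {"fingers": 0.0, "dx": -12, "dy": 0, "dz": 14, "rx": 0, "ry": 15, "rz": 0},
  {"fingers": 0.0, "dx": -15.5, "dy": 0, "dz": 21, "rx": 0, "ry": 18, "rz": 0},
  {"fingers": 0.0, "dx": -15.5, "dy": 0, "dz": 21, "rx": 0, "ry": 18, "rz": 0},
  {"fingers": 0.0, "dx": -15.5, "dy": 0, "dz": 21, "rx": 0, "ry": 18, "rz": 0},
  {"fingers": 0.0, "dx": -15.5, "dy": 0, "dz": 21, "rx": 0, "ry": 18, "rz": 0},
  {"fingers": 0.0, "dx": -15.5, "dy": 0, "dz": 21, "rx": 0, "ry": 18, "rz": 0},
  {"fingers": 0.0, "dx": -15.5, "dy": 0, "dz": 21, "rx": 0, "ry": 18, "rz": 0},
])

```text
time: 24.5
position: [0.5696, 0.1866, 0.0514]
orientation: [[-0.99, -0.141, 0.0], [-0.141, 0.99, -0.0], [-0.0, -0.0, -1.0]]
wrist_force: [0.2, -0.2, 0.2]
gripper_width: -0.0
```

```bash
python3 look.py 29 b;  python3 - <<'E'
from tray import *
a,b=PK[0]; f=tocorners(*TR); P=f(a-8.5,b,18); print(P); plan(P,tool(TR[2],0))
E
```

```text
t 24.5 pos [0.5696 0.1866 0.0514] F [ 0.2 -0.2  0.2] w -0.0 q [ 18.  29. -14.  47.  -0.  10.]
[0.5703753  0.18677038 0.018     ]
d [-0.1 -0.1 33.7] r [0.   0.07 0.06] rows>= 0.8
```

View pics/c29.png

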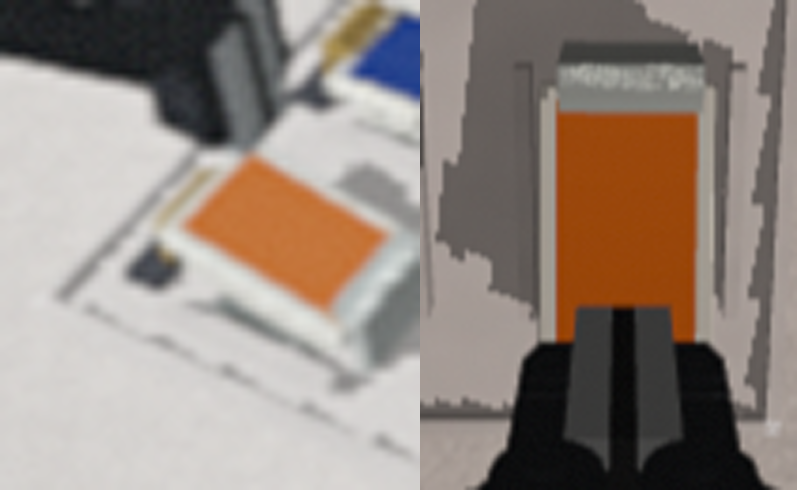

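Emit:
step_arm([
  {"fingers": 0.0, "dx": 0, "dy": 0, "dz": 10, "rx": 0, "ry": 0, "rz": 0},
  {"fingers": 0.0, "dx": 0, "dy": 0, "dz": 18, "rx": 0, "ry": 0, "rz": 0},
  {"fingers": 0.0, "dx": 0, "dy": 0, "dz": 23, "rx": 0, "ry": 0, "rz": 0},
  {"fingers": 0.0, "dx": 0, "dy": 0, "dz": 26, "rx": 0, "ry": 0, "rz": 0},
  {"fingers": 0.0, "dx": 0, "dy": 0, "dz": 28, "rx": 0, "ry": 0, "rz": 0},
  {"fingers": 0.0, "dx": 0, "dy": 0, "dz": 29.5, "rx": 0, "ry": 0, "rz": 0},
  {"fingers": 0.0, "dx": 0, "dy": 0, "dz": 31, "rx": 0, "ry": 0, "rz": 0},
  {"fingers": 0.0, "dx": 0, "dy": 0, "dz": 32.5, "rx": 0, "ry": 0, "rz": 0},
  {"fingers": 0.0, "dx": 0, "dy": 0, "dz": 34, "rx": 0, "ry": 0, "rz": 0},
  {"fingers": 0.0, "dx": 0, "dy": 0, "dz": 34, "rx": 0, "ry": 0, "rz": 0},
  {"fingers": 0.0, "dx": 0, "dy": 0, "dz": 34, "rx": 0, "ry": 0, "rz": 0},
])

```text
time: 25.52
position: [0.5713, 0.1869, 0.0181]
orientation: [[-0.99, -0.141, 0.002], [-0.141, 0.99, 0.0], [-0.002, 0.0, -1.0]]
wrist_force: [-0.9, -1.0, 5.2]
gripper_width: -0.0
```

```bash
python3 look.py 30 b
```

```text
t 25.52 pos [0.5713 0.1869 0.0181] F [-0.9 -1.   5.2] w -0.0 q [ 18.  31. -16.  42.  -0.  10.]
```

View pics/c30.png

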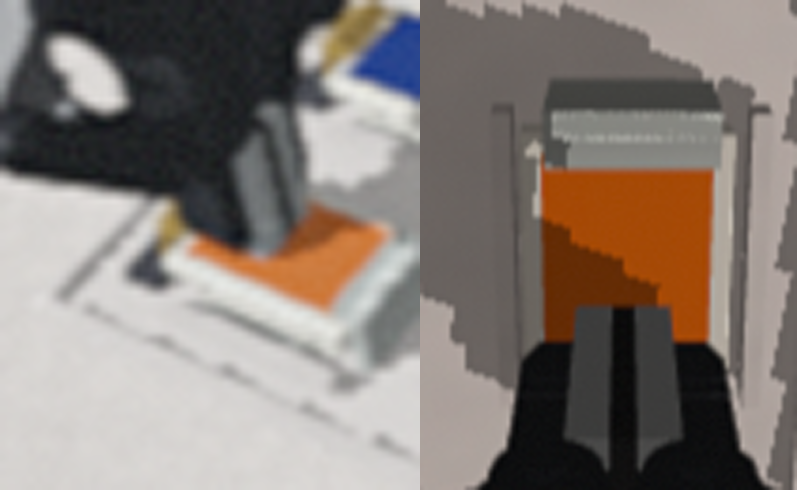

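TCP bottoms at 18.1 mm (pan top height when seated). A little more press, then retreat and check.

Emit:
step_arm([
  {"fingers": 0.0, "dx": 0, "dy": 0, "dz": 1, "rx": 0, "ry": 0, "rz": 0},
  {"fingers": 0.0, "dx": 0, "dy": 0, "dz": 2, "rx": 0, "ry": 0, "rz": 0},
  {"fingers": 0.0, "dx": 0, "dy": 0, "dz": 2, "rx": 0, "ry": 0, "rz": 0},
])

```text
time: 25.87
position: [0.5714, 0.187, 0.018]
orientation: [[-0.99, -0.141, 0.003], [-0.141, 0.99, 0.001], [-0.003, 0.0, -1.0]]
wrist_force: [-4.6, -1.2, 16.7]
gripper_width: 0.008
```

Emit:
step_arm([
  {"fingers": 0.0, "dx": 0, "dy": 0, "dz": -20, "rx": 0, "ry": 0, "rz": 0},
  {"fingers": 0.0, "dx": 0, "dy": 0, "dz": -50, "rx": 0, "ry": 0, "rz": 0},
  {"fingers": 0.0, "dx": 10, "dy": 0, "dz": -90, "rx": 0, "ry": 0, "rz": 0},
  {"fingers": 0.0, "dx": 50, "dy": 10, "dz": -120, "rx": 0, "ry": 0, "rz": 0},
  {"fingers": 0.0, "dx": 85, "dy": 20, "dz": -130, "rx": 0, "ry": 0, "rz": 0},
  {"fingers": 0.0, "dx": 120, "dy": 30, "dz": -140, "rx": 0, "ry": 0, "rz": 0},
  {"fingers": 0.0, "dx": 130, "dy": 30, "dz": -140, "rx": 0, "ry": 0, "rz": 0},
  {"fingers": 0.0, "dx": 130, "dy": 30, "dz": -140, "rx": 0, "ry": 0, "rz": 0},
  {"fingers": 0.0, "dx": 130, "dy": 30, "dz": -140, "rx": 0, "ry": 0, "rz": 0},
])

```text
time: 26.62
position: [0.4384, 0.1985, 0.1555]
orientation: [[-0.99, -0.142, 0.003], [-0.142, 0.99, 0.001], [-0.003, 0.0, -1.0]]
wrist_force: [0.5, 0.5, 0.2]
gripper_width: -0.001
```

Run:
```python
from tray import *
st(); im=snap("side","s31.png"); t=snap("top","t31.png"); snap("wrist","w31.png")
cv2.imwrite("pics/c31.png",cv2.resize(im[235:345,115:285],None,fx=4.6,fy=4.6,interpolation=cv2.INTER_CUBIC))
o=cv2.resize(t[160:280,90:250],None,fx=5,fy=5,interpolation=cv2.INTER_CUBIC); cv2.imwrite("pics/ct31.png",o)
a=cv2.imread("pics/top0.png"); d=cv2.absdiff(a,t).max(2)
for n,(x0,y0,x1,y1) in dict(cup=(240,68,282,115),jar=(385,150,470,198),eraser=(198,268,222,294)).items(): print(n,d[y0:y1,x0:x1].mean().round(1),(d[y0:y1,x0:x1]>60).sum())
```

```text
t 26.62 pos [0.4384 0.1985 0.1555] F [0.5 0.5 0.2] w -0.001 q [ 24.  13. -22.  55.  -0.  16.]
cup 4.4 0
jar 4.4 0
eraser 10.6 44
```

View pics/c31.png

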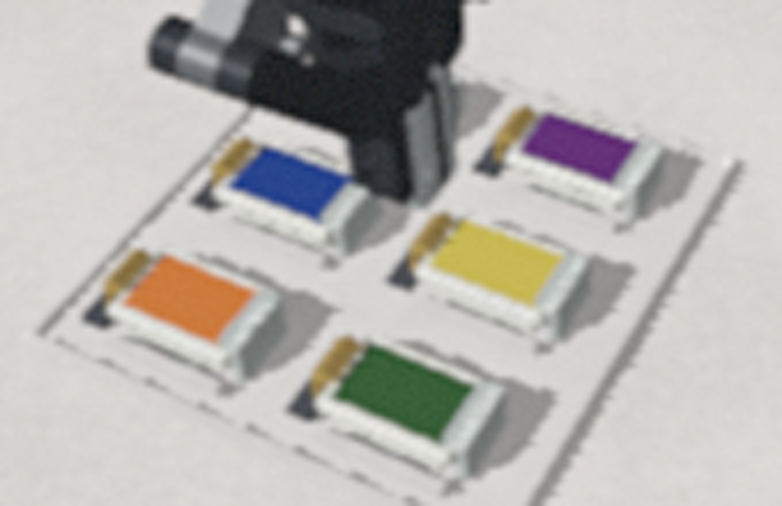

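View pics/w31.png

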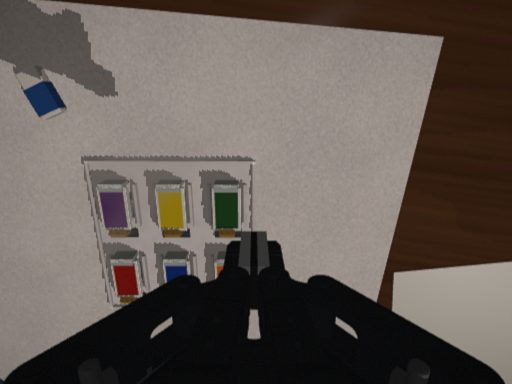

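View pics/t31.png

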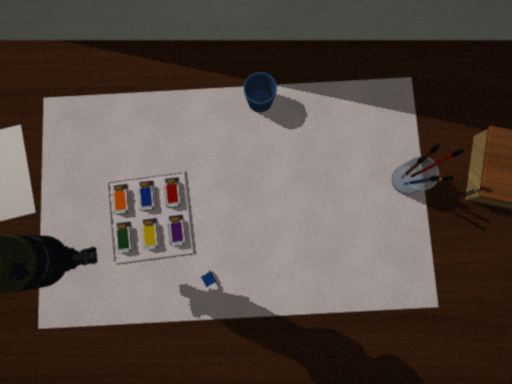

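Run:
```python
from tray import *
c=calibration("top")
for fn in ("top0","t31"):
    im=cv2.imread(f"pics/{fn}.png"); hsv=cv2.cvtColor(im,cv2.COLOR_BGR2HSV)
    ys,xs=np.nonzero(hsv[268:294,198:222,1]>110); print(fn,"eraser blue",xs.mean()+198,ys.mean()+268,len(xs))
f=tocorners(*TR)
for n,i,(x0,y0,x1,y1) in [("violet",5,(168,220,186,246)),("orange",0,(112,188,130,212)),("green",3,(112,226,133,252)),("yellow",4,(140,221,160,248)),("blue",1,(138,184,156,208)),("red",2,(163,182,182,205))]:
    s=hsv[y0:y1,x0:x1]; m=(s[:,:,1]>110); ys,xs=np.nonzero(m)
    P=onz(c,(xs.mean()+x0,ys.mean()+y0),.0175); print(n,len(xs),((P-f(*PK[i],17.5))*1000).round(1))
```

```text
top0 eraser blue 208.02678571428572 278.64285714285717 112
t31 eraser blue 208.05263157894737 278.6929824561403 114
violet 181 [-0.3 -1.2 -0. ]
orange 222 [ 1.  -0.2 -0. ]
green 182 [ 2.1  0.5 -0. ]
yellow 244 [ 2.1  0.5 -0. ]
blue 195 [ 1.2  0.2 -0. ]
red 208 [ 0.4  0.1 -0. ]
```

Everything checks out, and the arm is clear and still. I'm handing it in.

```bash
python3 -c "
from h import *
st(); print(finish_job())"
```

```text
t 26.77 pos [0.4395 0.1984 0.1548] F [-0.  -0.3 -0.6] w -0.0 q [ 24.  13. -22.  55.  -0.  16.]
the job is handed in; nothing more can be done
None
```

Both spare pans are clipped in: violet in pocket 5 and orange in pocket 0, the two that were empty. I handed in at 26.8 s of the 64 s allowed, and `finish_job` reported no verdict.

For each pan I tipped it 30°, slid its low end under the lip until I felt the stop, eased it to 18° and released it onto the brass spring. I then pressed the spring side with shut fingers.

**Last checks:**
- **Level and home:** the pressing fingertips stopped hard at 18.0 mm (orange) and 17.9 mm (violet), which is the height of a seated pan's top. The side picture shows both pans lying like the four filled ones, with the spring over their ends. I did not measure tilt on its own.
- **Position:** in the top picture, violet's paint centre is about 1.2 mm from its pocket point and orange's about 1.0 mm. The four pans that were already seated show 0.4 to 2.2 mm by the same measure.
- **Bystanders:** the cup and jar show no change in the top picture. The eraser differed in brightness, which I put down to the arm's shadow, as its blue part is within 0.1 px of where it began.
- **Arm:** it stands clear of everything, with no contact force.

**What disagreed or ran high:**
- Both pans met the stop about 1.2 mm beyond where my camera-based tray position put it, so I relied on the felt contact.
- The extra press after each pan bottomed out reached 27 N (violet) and 17 N (orange), above the suggested 6 to 15 N. Both are below the 40 N and 120 N limits.

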